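# Change the edge-sanding wheels at the leather bench

### The arm

A 6-joint arm with a two-finger parallel gripper is mounted at the origin on the work surface. World frame = base frame: x ahead of the robot, y to its left, z up, the work surface at z = 0. Lengths are in m, angles in rad, forces in N, time in s.
With the tool pointing down it reaches from about 0.375 to 0.9 m from the base axis. Payload 3.1 kg.
Tool frame: the origin (TCP) lies at the very end of the fingers, on their centre line; the grasp point (between the pads) lies 19 mm behind it; z points along the fingers, y is the line along which they close (so a half turn about z gives the same grasp; the last joint's range is limited). The gripper opens to 87 mm and grips with 3 to 60 N. Pads are 19 mm wide; open, the fingers measure 117 mm over their backs; the gripper's body (75 mm by 190 mm) begins 51 mm behind the grasp point.
Start: joints at [1.036, 0.527, 1.433, -0, 1.181, -0.178], TCP at [0.218, 0.586, 0.223] pointing down, gripper open.
Joint ranges: [-3.08, 3.08], [-0.75, 2.2], [0.22, 2.44], [-1.43, 4.57], [0, 2.65], [-2.85, 2.85]. Speed limits (rad/s): [2.79, 2.79, 3.14, 3.14, 3.14, 3.14].

### API

Orientations are given as [roll, pitch, yaw] about the fixed x, y, z axes, in that order (R = Rz(yaw) Ry(pitch) Rx(roll)).
In Python, from plant import bot gives the robot as it stands.
- The arm moves only by the tool drive_tool, never from a script. Its argument "steps" is a list of rows, each an object with "hand": the finger opening in cm, from 0 to 8.7; "translation": the shift along the tool's x, y, z in cm, a list of three; "angular": the turn, a rotation vector about the tool's x, y, z in rad, a list of three. A call has 1 to 5 rows; each row is the pose to reach, as a shift and turn from the pose commanded when the call began, along the tool's axes at that moment; what a row does not reach only later rows make up. A row lasts 1/12 s, in which the tool goes at most 41.7 mm and 7.16 degrees, less where a joint would pass 70% of its speed; a pose out of reach is approached as far as the arm can. A call with a gripper value outside its range is refused whole. The fingers move at their own pace and stop on an object; "squeeze" is the grip in N (left out, the last holds). Time passes only in rows, so rows that repeat a pose let the fingers close. It gives the time, the measured TCP pose, the force, the opening and the grip force at its end, in the units of the state.
- bot.observe(): the state, without advancing time (a new reading comes with each control period).
- bot.capture(name): name is "side" or "top"; returns a dict with "pixels" (400x640x3 uint8, red, green, blue), "vfov" (degrees; the focal length in pixels is half the picture's height over the tangent of half this angle, whatever the lens; pixels are square), "cx", "cy" (the principal point, pixels), "R" (3x3) and "t" (3): a world point X has camera coordinates R X + t. Camera axes: x right, y down, z forward; pixel columns grow to the right and rows downward; lengths in m; the calibration is good to about 2 mm. A picture is of the moment at which its call begins. There is no depth.
- bot.hand_in(): hands the job in; it is judged then, once.
Trained networks look in a picture, given as the dict that the camera call returned (one of the last four; its "shot" number tells which), for a name from the list of things; names that differ only in an ending like _2 or _b are one class to them, and where a whole thing is asked for, a point or a joint stands for the part that bears it (a point fixed in the world has none). Each returns a list of dicts, best first, with "confidence" (0 to 1); they miss things now and then, are a little off and sometimes report something else, mostly with a low value. They report only what shows in the picture. A call takes as long as a camera call. They do not tell look-alikes from the thing itself.
- bot.search_frame(picture, query): "box" ([centre column, centre row, width, height] in pixels, round what is visible of it).
- bot.trace(picture, query): "region" (400x640 bool, what is visible of it) and "box" ([centre column, centre row, width, height] in pixels, round what is visible of it).
- bot.landmark_of(picture, query): "pixel" ([column, row] in pixels: a listed point, or the origin of a listed thing).
The state is a dict: "t": time; "joint_pos": joint angles; "qd": joint speeds; "tau": joint torques, N m; "position": TCP position; "ee_rot": TCP orientation; "wrist_force": force on the tool from outside, world axes, zero at the start; "moment": the same for the moment, N m; "grip_width": finger opening in m; "grasp_force": force on a finger pad.
Only numpy, scipy, OpenCV 4.12 (cv2) and the standard library are available. Lean on these libraries where they do the work, as an engineer would, in place of code of your own. Each camera call takes 0.05 s, during which the arm holds its last target. There are 200 camera calls.

### The job

Change the sanding wheels: turn the isolator off, lift the two worn wheels off their spindles and lay them flat side by side in the scrap crate, and fit every fresh wheel lying on the bench on a spindle of its own (any spindle), its three holes over the three studs, fully home flat on the flange. When all that is done turn the isolator back on; never touch a wheel while it is on, and leave the other things on the bench where they are.

Things in the scene. Friction and masses are not known exactly. Their poses are not given: they have to be found in the camera images.
- wheel1_boss (a point): fresh sanding wheel (may be absent), lying flat: black-rimmed plywood disc, 110 mm across, 16 mm thick, with a steel boss on top in the middle, 30 mm across, 44 mm tall; 0.26 to 0.44 kg. Point: on the axis half-way up the boss, 38 mm above the underside; z up the boss. 3 through holes, 14 mm across, 38 mm from the axis: one along +x, the others 120 degrees either way. All alike.
- wheel2_boss (a point): fresh sanding wheel (may be absent), lying flat: black-rimmed plywood disc, 110 mm across, 16 mm thick, with a steel boss on top in the middle, 30 mm across, 44 mm tall; 0.26 to 0.44 kg. Point: on the axis half-way up the boss, 38 mm above the underside; z up the boss. 3 through holes, 14 mm across, 38 mm from the axis: one along +x, the others 120 degrees either way. All alike.
- wheel3_boss (a point): fresh sanding wheel (may be absent), lying flat: black-rimmed plywood disc, 110 mm across, 16 mm thick, with a steel boss on top in the middle, 30 mm across, 44 mm tall; 0.26 to 0.44 kg. Point: on the axis half-way up the boss, 38 mm above the underside; z up the boss. 3 through holes, 14 mm across, 38 mm from the axis: one along +x, the others 120 degrees either way. All alike.
- worn1_boss (a point): worn sanding wheel, fully home on one of the spindles at the start: as the other wheels in all but its diameter, 98 mm (disc 16 mm thick, boss 30 mm across and 44 mm tall, the same three holes); 0.22 to 0.38 kg. Point: on the axis half-way up the boss, 38 mm above the underside; z up the boss, x towards a hole.
- worn2_boss (a point): worn sanding wheel, fully home on one of the spindles at the start: as the other wheels in all but its diameter, 98 mm (disc 16 mm thick, boss 30 mm across and 44 mm tall, the same three holes); 0.22 to 0.38 kg. Point: on the axis half-way up the boss, 38 mm above the underside; z up the boss, x towards a hole.
- scrap_crate_in (a point): open plywood crate, fixed, outside 250 x 130 mm, 40 mm tall, walls and floor 6 mm, on the other side of the bench from the isolator. Point: centre of its inner floor, 6 mm above the bench; x along its long side, z up. Two worn wheels fit in it side by side along x.
- spindle1_seat (a point): fixed sanding spindle: round grey housing, 110 mm across, with a flat 100 mm steel flange on top. Point: centre of the flange's top face, 46 mm above the bench; z up. 3 round-topped studs, 10 mm across, 20 mm tall, 38 mm from the axis: one along +x, the others 120 degrees either way. A wheel fully home has its boss point 38 mm above this one. All alike.
- spindle2_seat (a point): fixed sanding spindle: round grey housing, 110 mm across, with a flat 100 mm steel flange on top. Point: centre of the flange's top face, 46 mm above the bench; z up. 3 round-topped studs, 10 mm across, 20 mm tall, 38 mm from the axis: one along +x, the others 120 degrees either way. A wheel fully home has its boss point 38 mm above this one. All alike.
- spindle3_seat (a point): fixed sanding spindle: round grey housing, 110 mm across, with a flat 100 mm steel flange on top. Point: centre of the flange's top face, 46 mm above the bench; z up. 3 round-topped studs, 10 mm across, 20 mm tall, 38 mm from the axis: one along +x, the others 120 degrees either way. A wheel fully home has its boss point 38 mm above this one. All alike.
- isolator (a joint): angle of the isolator's handle: 0 = off, 1.047 (60 degrees) = on, growing clockwise seen from above. A firm stop at each end; between them it turns against 0.15 N m of friction and stays where it is left. Starts on.
- isolator_handle (a point): the isolator's handle: black bar, 70 mm long, 16 mm thick, 42 mm tall, on a round 60 mm skirt on a fixed grey box (100 x 100 x 60 mm) at the left or right. Point: on the turning axis, 92 mm above the bench, 22 mm above the skirt, 20 mm below the bar's top. x along the bar (turns with it), y across it, z up.
- spool_a: bystander, to be left alone: white thread cone, 36 mm across, 60 mm tall, standing between two spindles; origin at the underside's centre
- spool_b: bystander, to be left alone: white thread cone, 36 mm across, 60 mm tall, standing between two spindles; origin at the underside's centre
- glue_can: bystander, to be left alone: metal can, 80 mm across, 110 mm tall, behind the spindles; origin at the underside's centre
- oil_bottle: bystander, to be left alone: green bottle, 56 mm across, 150 mm tall, behind the spindles; origin at the underside's centre
- hammer: bystander, to be left alone: hammer, 220 mm long, lying behind the spindles; origin at the underside's centre (half-way along)
- cork_block: bystander, to be left alone: cork block 70 x 45 x 30 mm, on the robot's side of the bench; origin at the underside's centre
- bone_block: bystander, to be left alone: dark wooden block 80 x 40 x 25 mm, on the robot's side of the bench; origin at the underside's centre
- wheel1: the same wheel as wheel1_boss, read at the centre of its underside, axes as there
- wheel2: the same wheel as wheel2_boss, read at the centre of its underside, axes as there
- wheel3: the same wheel as wheel3_boss, read at the centre of its underside, axes as there
- worn1: the same wheel as worn1_boss, read at the centre of its underside, axes as there
- worn2: the same wheel as worn2_boss, read at the centre of its underside, axes as there
Not all that is in view belongs to the job. What is shaped like the wheel3 but orange or turquoise is not meant. Leave any green or orange look-alike of the worn2 alone.

How it is judged:
On the way, in this order (a step that is already met when the one before it is completed fails the run):
1. the isolator is turned off (value of joint isolator below 0.15 rad), for 0.2 s.
2. both worn wheels are in the crate and every fresh wheel is fully home on a spindle while the isolator is off (((horizontal distance between wheel1_boss and spindle1_seat below 0.005 m and z of wheel1_boss in the frame of spindle1_seat between 0.033 and 0.042 m) or (horizontal distance between wheel1_boss and spindle2_seat below 0.005 m and z of wheel1_boss in the frame of spindle2_seat between 0.033 and 0.042 m) or (horizontal distance between wheel1_boss and spindle3_seat below 0.005 m and z of wheel1_boss in the frame of spindle3_seat between 0.033 and 0.042 m)) and angle between each of wheel1_boss, wheel2_boss, wheel3_boss's own z axis and vertical below 0.06 rad and ((horizontal distance between wheel2_boss and spindle1_seat below 0.005 m and z of wheel2_boss in the frame of spindle1_seat between 0.033 and 0.042 m) or (horizontal distance between wheel2_boss and spindle2_seat below 0.005 m and z of wheel2_boss in the frame of spindle2_seat between 0.033 and 0.042 m) or (horizontal distance between wheel2_boss and spindle3_seat below 0.005 m and z of wheel2_boss in the frame of spindle3_seat between 0.033 and 0.042 m)) and ((horizontal distance between wheel3_boss and spindle1_seat below 0.005 m and z of wheel3_boss in the frame of spindle1_seat between 0.033 and 0.042 m) or (horizontal distance between wheel3_boss and spindle2_seat below 0.005 m and z of wheel3_boss in the frame of spindle2_seat between 0.033 and 0.042 m) or (horizontal distance between wheel3_boss and spindle3_seat below 0.005 m and z of wheel3_boss in the frame of spindle3_seat between 0.033 and 0.042 m)) and x of worn1_boss in the frame of scrap_crate_in between -0.119 and 0.119 m and y of worn1_boss in the frame of scrap_crate_in between -0.059 and 0.059 m and z of each of worn1_boss, worn2_boss in the frame of scrap_crate_in below 0.05 m and angle between each of worn1_boss, worn2_boss's own z axis and vertical below 0.25 rad and x of worn2_boss in the frame of scrap_crate_in between -0.119 and 0.119 m and y of worn2_boss in the frame of scrap_crate_in between -0.059 and 0.059 m and value of joint isolator below 0.15 rad), for 0.3 s.
3. the isolator is turned on again (value of joint isolator above 0.9 rad), for 0.2 s.
At the end, for the whole second after the job is handed in: every fresh wheel is home on a spindle (axis within 5 mm, boss point 33 to 42 mm above the flange, tilt below 0.06 rad), both worn wheels lie flat in the crate (boss point inside it, below 50 mm above its floor, tilt below 0.25 rad), all at rest, and the isolator is on (above 0.9 rad) (((horizontal distance between wheel1_boss and spindle1_seat below 0.005 m and z of wheel1_boss in the frame of spindle1_seat between 0.033 and 0.042 m) or (horizontal distance between wheel1_boss and spindle2_seat below 0.005 m and z of wheel1_boss in the frame of spindle2_seat between 0.033 and 0.042 m) or (horizontal distance between wheel1_boss and spindle3_seat below 0.005 m and z of wheel1_boss in the frame of spindle3_seat between 0.033 and 0.042 m)) and angle between each of wheel1_boss, wheel2_boss, wheel3_boss's own z axis and vertical below 0.06 rad and ((horizontal distance between wheel2_boss and spindle1_seat below 0.005 m and z of wheel2_boss in the frame of spindle1_seat between 0.033 and 0.042 m) or (horizontal distance between wheel2_boss and spindle2_seat below 0.005 m and z of wheel2_boss in the frame of spindle2_seat between 0.033 and 0.042 m) or (horizontal distance between wheel2_boss and spindle3_seat below 0.005 m and z of wheel2_boss in the frame of spindle3_seat between 0.033 and 0.042 m)) and ((horizontal distance between wheel3_boss and spindle1_seat below 0.005 m and z of wheel3_boss in the frame of spindle1_seat between 0.033 and 0.042 m) or (horizontal distance between wheel3_boss and spindle2_seat below 0.005 m and z of wheel3_boss in the frame of spindle2_seat between 0.033 and 0.042 m) or (horizontal distance between wheel3_boss and spindle3_seat below 0.005 m and z of wheel3_boss in the frame of spindle3_seat between 0.033 and 0.042 m)) and x of worn1_boss in the frame of scrap_crate_in between -0.119 and 0.119 m and y of worn1_boss in the frame of scrap_crate_in between -0.059 and 0.059 m and z of each of worn1_boss, worn2_boss in the frame of scrap_crate_in below 0.05 m and angle between each of worn1_boss, worn2_boss's own z axis and vertical below 0.25 rad and x of worn2_boss in the frame of scrap_crate_in between -0.119 and 0.119 m and y of worn2_boss in the frame of scrap_crate_in between -0.059 and 0.059 m and value of joint isolator above 0.9 rad and linear speed of each of wheel1, wheel2, wheel3, worn1, worn2 below 0.02 m/s); the robot touches nothing.
It fails at once if a wheel is touched by the fingers while the isolator is on (value of joint isolator above 0.6 rad and (contact force between the fingers and wheel1 above 0.5 N or contact force between the fingers and wheel2 above 0.5 N or contact force between the fingers and wheel3 above 0.5 N or contact force between the fingers and worn1 above 0.5 N or contact force between the fingers and worn2 above 0.5 N)).
It fails at once if a bystander is moved more than 40 mm (distance of any of spool_a, spool_b, glue_can, oil_bottle, hammer, cork_block, bone_block from where it was at the start of the episode above 0.04 m).
Of wheel1, wheel2, wheel3 only 2 to 3 are there at a start; the rules pass over those that are not, and their reading is None.
At some moment in a run one of wheel1, wheel2, wheel3 may be knocked a few centimetres aside while the robot is not near it.
Once in a run the grip may slacken for a moment while it holds something.
It also fails if it takes over 210 s, if anything falls off the work surface, if the arm or the gripper's body presses on something with over 40 N, if the wrist force passes 120 N, or if a joint passes its speed limit or range.

## Working session

There is one attempt and no reset: what is moved stays moved. The work goes in short steps, Python scripts to look and compute and a tool call to move; the robot and the scene stay as the last step left them, time stands still between calls to the robot, and variables do not carry over. Pictures are saved under pics/ and viewed, at most 14 in all, crops included, and the job is handed in when it is done.

Besides the shell and the picture viewer there is one more tool, called in YAML: its name, and indented under it one key for each argument. drive_tool: Moves the arm, as the interface text tells. Its arguments: {"type":"object","properties":{"steps":{"type":"array","items":{"type":"object","properties":{"hand":{"type":"number"},"translation":{"type":"array","items":{"type":"number"}},"angular":{"type":"array","items":{"type":"number"}}}}},"squeeze":{"type":"number"}},"required":["steps"]}

```bash
mkdir -p pics; ls; cat > h.py <<'E'
import numpy as np, cv2
from plant import bot
def save(p,n): cv2.imwrite('pics/'+n,p['pixels'][:,:,::-1])
def ray(p,px):
    f=200/np.tan(np.radians(p['vfov'])/2); R=np.array(p['R']);t=np.array(p['t'])
    d=R.T@np.array([(px[0]-p['cx'])/f,(px[1]-p['cy'])/f,1]); return -R.T@t,d
def at(p,px,z):
    c,d=ray(p,px); return c+d*(z-c[2])/d[2]
def proj(p,X):
    f=200/np.tan(np.radians(p['vfov'])/2); c=np.array(p['R'])@np.array(X)+np.array(p['t'])
    return np.array([p['cx']+f*c[0]/c[2],p['cy']+f*c[1]/c[2]])
E
python3 - <<'E'
from h import *
print(bot.observe())
for n in('top','side'):
    p=bot.capture(n); save(p,n+'0.png'); print(n,{k:np.round(p[k],3).tolist() for k in p if k not in('pixels',)}, [k for k in p])
    H={'wheel1_boss':.038,'worn1_boss':.084,'spindle1_seat':.046,'isolator_handle':.092,'scrap_crate_in':.006}
    for q in H:
        for r in bot.landmark_of(p,q): print(q,np.round(r['pixel'],1),round(r['confidence'],2),np.round(at(p,r['pixel'],H[q]),3))
E
```

```text
pics
{'t': 0.0, 'joint_pos': array([ 1.03652286e+00,  5.28442710e-01,  1.43389657e+00,  3.02715770e-06,
        1.18138655e+00, -1.78477038e-01]), 'qd': array([-0.00115329, -0.00094526, -0.0006438 ,  0.00021619, -0.00161374,
       -0.00112135]), 'tau': array([ 2.21453238e-04, -4.40036631e+01, -1.76596856e+01,  6.34972542e-02,
        5.78921009e-02, -1.61001872e-04]), 'position': array([0.21729291, 0.58523618, 0.22158787]), 'ee_rot': array([-3.13949386e+00, -3.81457520e-04,  2.78579467e+00]), 'wrist_force': array([-0.8247718 ,  0.48656292,  0.05006149]), 'moment': array([-0.0443163 , -0.0082294 ,  0.03272842]), 'grasp_force': 0.0, 'grip_width': 0.08691829098519417}
top {'vfov': 56.297, 'cx': 318.886, 'cy': 203.029, 'R': [[-0.023, -1.0, 0.018], [-0.994, 0.021, -0.103], [0.102, -0.02, -0.995]], 't': [0.004, 0.486, 1.196], 'shot': 1} ['pixels', 'vfov', 'cx', 'cy', 'R', 't', 'shot']
worn1_boss [310.8 159.6] 0.94 [0.617 0.017 0.084]
worn1_boss [371.4 205.3] 0.68 [ 0.469 -0.168  0.084]
spindle1_seat [313.1 164.5] 0.63 [0.609 0.01  0.046]
spindle1_seat [313.5 211.5] 0.31 [0.457 0.012 0.046]
scrap_crate_in [429.7 192.5] 0.8 [ 0.515 -0.378  0.006]
side {'vfov': 53.332, 'cx': 313.391, 'cy': 199.05, 'R': [[0.89, -0.456, 0.021], [-0.208, -0.446, -0.871], [0.407, 0.77, -0.491]], 't': [-0.449, 0.165, 1.103], 'shot': 2} ['pixels', 'vfov', 'cx', 'cy', 'R', 't', 'shot']
wheel1_boss [335.6 240.5] 0.89 [ 0.477 -0.191  0.038]
worn1_boss [341.8 187.3] 0.97 [0.612 0.007 0.084]
spindle1_seat [341.2 194.7] 0.77 [0.622 0.023 0.046]
spindle1_seat [297.8 218.7] 0.68 [ 0.424 -0.052  0.046]
spindle1_seat [274.1 151.4] 0.33 [0.559 0.467 0.046]
isolator_handle [272.7 149.2] 0.66 [0.521 0.388 0.092]
scrap_crate_in [390.2 289.4] 0.84 [ 0.519 -0.396  0.006]
scrap_crate_in [384.7 226.6] 0.38 [ 0.679 -0.154  0.006]
scrap_crate_in [391.3 218.8] 0.16 [ 0.726 -0.125  0.006]
```

View pics/top0.png

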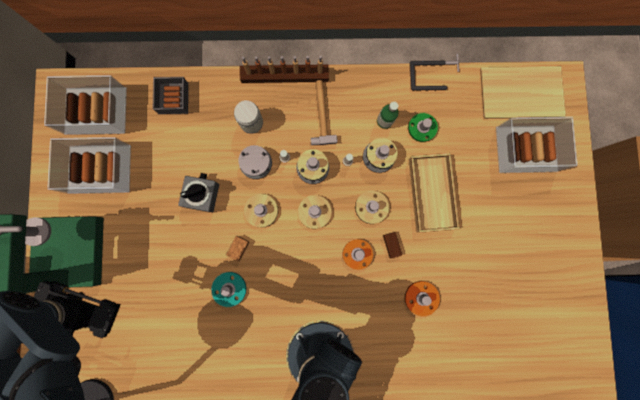

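View pics/side0.png

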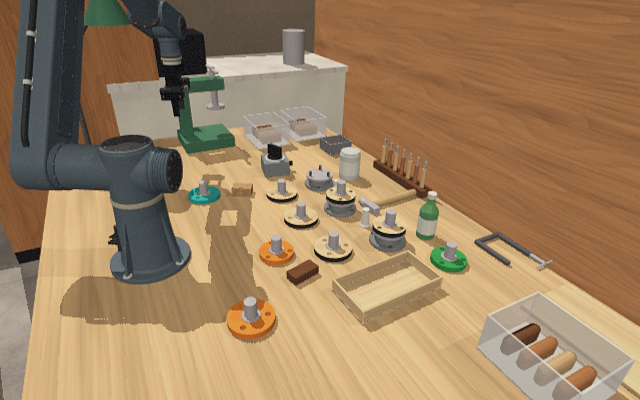

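The top view shows the empty spindle at (255,162) and the worn wheels on their spindles at (313,165) and (381,154). The fresh wheels are at (261,210), (315,211) and (373,207), the isolator at (198,195) and the crate at (435,193). Next I'll rectify crops of these for accurate centres.

```bash
cat >> h.py <<'E'
def rect(p,c,z,half=.07,n=260):
    """top-down rectified crop at plane z: col -> -y, row -> -x"""
    w=[(c[0]+a*half,c[1]+b*half,z) for a,b in((1,1),(1,-1),(-1,-1),(-1,1))]
    s=np.float32([proj(p,q) for q in w]); d=np.float32([[0,0],[n,0],[n,n],[0,n]])
    return cv2.warpPerspective(p['pixels'],cv2.getPerspectiveTransform(s,d),(n,n),flags=cv2.INTER_CUBIC)[:,:,::-1]
def avg(n,k=4):
    ps=[bot.capture(n) for _ in range(k)]; q=dict(ps[-1]); q['pixels']=np.mean([p['pixels'] for p in ps],0).round().astype(np.uint8); return q
E
python3 - <<'E'
from h import *
import pickle
p=avg('top'); pickle.dump(p,open('top0.pkl','wb'))
T=[('spE',(255,162),.046),('wA',(313,165),.062),('wB',(381,154),.062),('f1',(261,210),.016),('f2',(315,211),.016),('f3',(373,207),.016)]
im=[]
for n,px,z in T:
    c=at(p,px,z); print(n,np.round(c,4)); t=rect(p,c,z).copy()
    im.append(t)
cv2.imwrite('pics/m0.png',np.vstack([np.hstack(im[:3]),np.hstack(im[3:])]))
im=[]
for n,px,z in [('iso',(198,195),.112),('crate',(435,193),.04)]:
    c=at(p,px,z); print(n,np.round(c,4)); im.append(rect(p,c,z,.07 if n=='iso' else .15,400))
cv2.imwrite('pics/m1.png',np.hstack(im))
E
```

```text
spE [0.6213 0.198  0.046 ]
wA [0.6045 0.0107 0.062 ]
wB [ 0.6363 -0.2089  0.062 ]
f1 [0.4676 0.1837 0.016 ]
f2 [0.4606 0.007  0.016 ]
f3 [ 0.4698 -0.1843  0.016 ]
iso [0.5087 0.3602 0.112 ]
crate [ 0.5091 -0.3841  0.04  ]
```

View pics/m0.png

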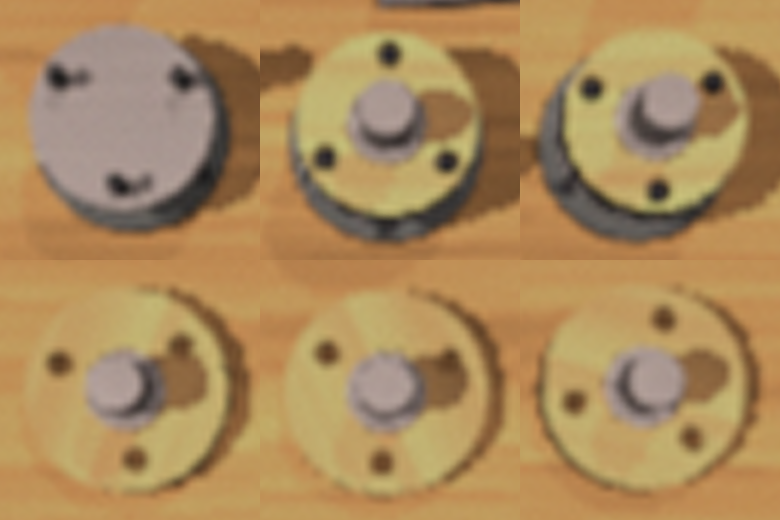

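View pics/m1.png

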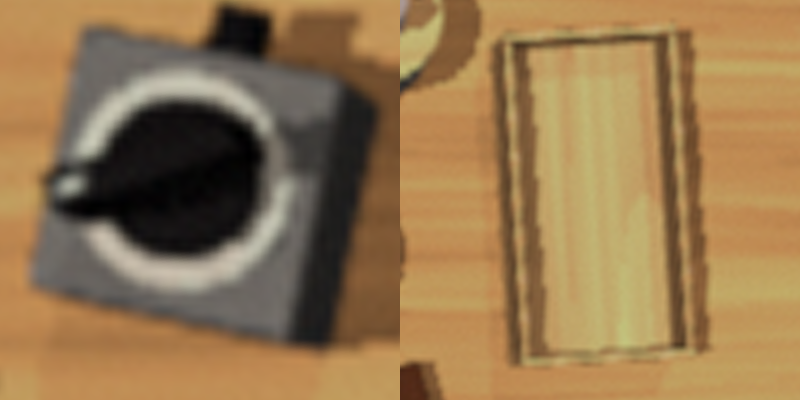

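The tiles show clean three-hole patterns. The handle bar is at about 100° world yaw with its white tip at the left, and the crate is tilted about 3.6°. Now I'll fit the hole patterns.

```bash
cat >> h.py <<'E'
from scipy.optimize import least_squares
def holes(p,c,z,guess,half=.07,n=260,r=8):
    """guess: tile px of 3 dark spots -> refined dark centroids, world xy, rigid fit (x,y,theta mod 120, resid mm)"""
    g=cv2.cvtColor(np.ascontiguousarray(rect(p,c,z,half,n)),cv2.COLOR_BGR2GRAY).astype(float); W=[]
    yy,xx=np.mgrid[:n,:n]
    for u,v in guess:
        for _ in range(4):
            m=np.hypot(xx-u,yy-v)<r*1.5; w=np.where(m,np.clip(np.median(g[m])-8-g,0,None),0)
            u,v=(w*xx).sum()/w.sum(),(w*yy).sum()/w.sum()
        W.append((c[0]+half-(v+.5)*2*half/n,c[1]+half-(u+.5)*2*half/n))
    return fit3(W)
def fit3(W):
    W=np.array(W); m=W.mean(0); a=np.arctan2(*(W-m).T[::-1]); o=np.argsort(a); W=W[o];a=a[o]
    k=np.arange(3)*2*np.pi/3
    f=lambda s:(np.c_[s[0]+.038*np.cos(s[2]+k),s[1]+.038*np.sin(s[2]+k)]-W).ravel()
    s=least_squares(f,[m[0],m[1],a[0]],x_scale=[.01,.01,.1]).x
    return np.round(s[:2],4),round(np.degrees(s[2])%120,1),np.round(f(s)*1e3,1)
E
python3 - <<'E'
from h import *
import pickle
p=pickle.load(open('top0.pkl','rb'))
G={'spE':((255,162),.046,.060,[(57,76),(182,78),(119,184)]),
'A':((313,165),.062,.064,[(130,54),(64,157),(186,160)]),'B':((381,154),.062,.064,[(71,88),(192,83),(137,190)]),
'f1':((261,210),.016,.016,[(59,103),(180,86),(135,199)]),'f2':((315,211),.016,.016,[(66,92),(191,98),(121,202)]),'f3':((373,207),.016,.016,[(143,60),(54,141),(171,177)])}
for n,(px,z,z2,g) in G.items():
    c=at(p,px,z)
    # guesses are at plane z; re-centre tile for z2 at same pixel
    print(n,*holes(p,at(p,px,z2),z2,g))
# skirt centre and bar
c=at(p,(198,195),.112)
t=lambda u,v,z:np.round(at(p,proj(p,(c[0]+.07-v*.14/400,c[1]+.07-u*.14/400,.112)),z),4)
print('skirt',t(184,178,.07),'ring/box',t(182,180,.06),'tip',t(48,188,.112),'midbar', t(150,172,.112))
s=pickle.load  # side triangulation of bosses
q=bot.capture('side'); 
for n in('wheel1_boss','worn1_boss','isolator_handle'):
    for r in bot.landmark_of(q,n): print(n,np.round(r['pixel'],1),round(r['confidence'],2))
for X in [(.62,.2,.046),(.508,.365,.092)]: print(proj(q,X))
E
```

```text
spE [0.626  0.2006] 59.2 [ 0.2  0.2 -0.1 -0.4 -0.1  0.1]
A [0.6068 0.0118] 118.2 [-0.  -0.1  0.1 -0.  -0.1  0.1]
B [ 0.6404 -0.2112] 62.8 [-0.6  0.4  0.7 -0.7 -0.1  0.3]
f1 [0.4678 0.1864] 67.8 [ 0.1  0.1 -0.1  0.2 -0.1 -0.3]
f2 [0.4594 0.0089] 56.7 [-0.2 -0.  -0.2  0.1  0.4 -0.1]
f3 [ 0.4715 -0.1807] 102.7 [-0.3  0.   0.4 -0.  -0.1 -0. ]
skirt [0.5222 0.3788 0.07  ] ring/box [0.5229 0.3826 0.06  ] tip [0.5129 0.4134 0.112 ] midbar [0.5185 0.3777 0.112 ]
wheel1_boss [334.6 238.5] 0.78
wheel1_boss [391.9 201.7] 0.47
worn1_boss [337.7 186.3] 0.82
isolator_handle [270.4 150.8] 0.55
isolator_handle [333.1 249.4] 0.22
[316.63410202 174.07645291]
[271.6778023  151.77611383]
```

```bash
cat >> h.py <<'E'
from scipy.spatial.transform import Rotation as Ro
def plan(*wps,start=None):
    """prints per-call rows (tool shift cm, turn rad, rows) to pass through (x,y,z,yawdeg)"""
    if start is None:
        o=bot.observe(); start=(*o['position'],np.degrees(o['ee_rot'][2]))
    P=np.array(start,float)
    o=bot.observe(); print('now',np.round(o['position'],4),np.round(o['ee_rot'],3),'w',round(o['grip_width'],4),'t',round(o['t'],1))
    for i,w in enumerate(wps):
        w=np.array(w,float); d=w-P; d[3]=(d[3]+180)%360-180
        k=max(1,int(np.ceil(max(np.linalg.norm(d[:3])/.19,abs(d[3])/33))))
        for j in range(k):
            a=np.radians(P[3]); D=d/k
            R=Ro.from_euler('xyz',[np.pi,0,a]).as_matrix()
            s=R.T@D[:3]*100; n=int(np.ceil(max(np.linalg.norm(s)/4.17,abs(D[3])/7.16)))
            print(i,'tr',np.round(s,2).tolist(),'ang z',round(-np.radians(D[3]),3),'rows>=',n); P=P+D
E
python3 - <<'E'
from h import *
plan((.521,.380,.17,102),(.521,.380,.080,102))
E
```

```text
now [0.2177 0.5858 0.2226] [3.142 0.    2.786] w 0.0871 t 1.0
0 tr [-17.8, -4.37, 2.63] ang z 0.503 rows>= 5
0 tr [-17.7, 4.75, 2.63] ang z 0.503 rows>= 5
1 tr [-0.0, 0.0, 9.0] ang z -0.0 rows>= 3
```

drive_tool:
  steps:
    - {"hand": 8.7,"translation": [-3.6,-0.9,0.5],"angular": [0,0,0.1]}
    - {"hand": 8.7,"translation": [-7.1,-1.7,1.1],"angular": [0,0,0.2]}
    - {"hand": 8.7,"translation": [-10.7,-2.6,1.6],"angular": [0,0,0.3]}
    - {"hand": 8.7,"translation": [-14.2,-3.5,2.1],"angular": [0,0,0.4]}
    - {"hand": 8.7,"translation": [-17.8,-4.4,2.6],"angular": [0,0,0.5]}
  squeeze: 30

```text
t: 1.42
position: [0.3702, 0.4817, 0.1964]
ee_rot: [3.141, -0.0, 2.281]
wrist_force: [-0.7, 0.6, -0.2]
grip_width: 0.0873
grasp_force: 0.0
```

drive_tool:
  steps:
    - {"hand": 8.7,"translation": [-3.6,0.9,0.5],"angular": [0,0,0.1]}
    - {"hand": 8.7,"translation": [-7.1,1.9,1.1],"angular": [0,0,0.2]}
    - {"hand": 8.7,"translation": [-10.7,2.8,1.6],"angular": [0,0,0.3]}
    - {"hand": 8.7,"translation": [-14.2,3.8,2.1],"angular": [0,0,0.4]}
    - {"hand": 8.7,"translation": [-17.7,4.7,2.6],"angular": [0,0,0.5]}

```text
t: 1.83
position: [0.5223, 0.3786, 0.1704]
ee_rot: [3.141, -0.0, 1.781]
wrist_force: [0.4, 0.1, 0.3]
grip_width: 0.0869
grasp_force: 0.0
```

drive_tool:
  steps:
    - {"hand": 8.7,"translation": [0,0,0],"angular": [0,0,0]}
    - {"hand": 8.7,"translation": [0,0,0],"angular": [0,0,0]}

```text
t: 2.0
position: [0.5224, 0.3782, 0.17]
ee_rot: [-3.141, -0.0, 1.783]
wrist_force: [-1.5, 0.7, -0.2]
grip_width: 0.0874
grasp_force: 0.0
```

```bash
python3 - <<'E'
from h import *
p=bot.capture('side'); c=np.int32(proj(p,(.52,.38,.1)))
s=p['pixels'][c[1]-60:c[1]+60,c[0]-80:c[0]+80,::-1]
cv2.imwrite('pics/iso1.png',cv2.resize(s,None,fx=4,fy=4,interpolation=cv2.INTER_CUBIC))
plan((.521,.380,.080,102))
E
```

```text
now [0.5209 0.3792 0.1702] [-3.14  -0.     1.785] w 0.0868 t 2.0
0 tr [0.08, 0.03, 9.02] ang z 0.004 rows>= 3
```

View pics/iso1.png

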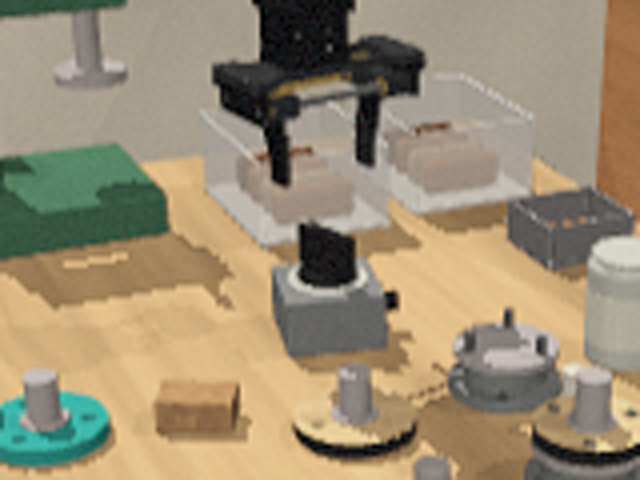

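The open fingers are centred above the handle bar, straddling it. I'll descend, grip and turn counter-clockwise.

drive_tool:
  steps:
    - {"hand": 8.7,"translation": [0,0,3.5]}
    - {"hand": 8.7,"translation": [0,0,7]}
    - {"hand": 8.7,"translation": [0,0,9]}
    - {"hand": 1,"translation": [0,0,9]}
    - {"hand": 1,"translation": [0,0,9]}

```text
validation failed for argument at $.st...
```

drive_tool:
  steps:
    - {"hand": 1,"translation": [0,0,0]}
    - {"hand": 1,"translation": [0,0,0]}
    - {"hand": 1,"translation": [0,0,0]}
    - {"hand": 1,"translation": [0,0,0]}
    - {"hand": 1,"translation": [0,0,0]}

```text
validation failed for argument at $.st...
```

drive_tool:
  steps:
    - {"hand": 1,"translation": [0,0,0]}
    - {"hand": 1,"translation": [0,0,0]}
    - {"hand": 1,"translation": [0,0,0]}

```text
validation failed for argument at $.st...
```

Every row needs all its fields, so I'll resend with the turn included.

drive_tool:
  steps:
    - {"hand": 8.7,"translation": [0,0,3.5],"angular": [0,0,0]}
    - {"hand": 8.7,"translation": [0,0,7],"angular": [0,0,0]}
    - {"hand": 8.7,"translation": [0,0,9],"angular": [0,0,0]}
    - {"hand": 1,"translation": [0,0,9],"angular": [0,0,0]}
    - {"hand": 1,"translation": [0,0,9],"angular": [0,0,0]}

```text
t: 2.47
position: [0.5188, 0.3806, 0.0799]
ee_rot: [-3.139, 0.0, 1.788]
wrist_force: [-0.3, -0.1, -0.1]
grip_width: 0.0798
grasp_force: 0.0
```

drive_tool:
  steps:
    - {"hand": 1,"translation": [0,0,0],"angular": [0,0,0]}
    - {"hand": 1,"translation": [0,0,0],"angular": [0,0,0]}
    - {"hand": 1,"translation": [0,0,0],"angular": [0,0,0]}
    - {"hand": 1,"translation": [0,0,0],"angular": [0,0,0]}
    - {"hand": 1,"translation": [0,0,0],"angular": [0,0,0]}

```text
t: 2.88
position: [0.5212, 0.38, 0.0817]
ee_rot: [3.14, -0.0, 1.786]
wrist_force: [-0.6, -0.7, 0.5]
grip_width: 0.0481
grasp_force: 0.0
```

drive_tool:
  steps:
    - {"hand": 1,"translation": [0,0,0],"angular": [0,0,0]}
    - {"hand": 1,"translation": [0,0,0],"angular": [0,0,0]}
    - {"hand": 1,"translation": [0,0,0],"angular": [0,0,0]}

```text
t: 3.13
position: [0.5208, 0.3797, 0.0806]
ee_rot: [3.142, -0.0, 1.786]
wrist_force: [0.3, 0.8, 0.2]
grip_width: 0.0283
grasp_force: 0.0
```

drive_tool:
  steps:
    - {"hand": 1,"translation": [0,0,0],"angular": [0,0,0]}
    - {"hand": 1,"translation": [0,0,0],"angular": [0,0,0]}
    - {"hand": 1,"translation": [0,0,0],"angular": [0,0,0]}

```text
t: 3.38
position: [0.5246, 0.3804, 0.0807]
ee_rot: [3.134, -0.0, 1.787]
wrist_force: [7.1, 0.3, -3.9]
grip_width: 0.017
grasp_force: 28.7
```

drive_tool:
  steps:
    - {"hand": 1,"translation": [0,0,0],"angular": [0,0,-0.1]}
    - {"hand": 1,"translation": [0,0,0],"angular": [0,0,-0.2]}
    - {"hand": 1,"translation": [0,0,0],"angular": [0,0,-0.3]}
    - {"hand": 1,"translation": [0,0,0],"angular": [0,0,-0.4]}
    - {"hand": 1,"translation": [0,0,0],"angular": [0,0,-0.5]}

```text
t: 3.8
position: [0.5254, 0.38, 0.0806]
ee_rot: [3.134, 0.004, 2.29]
wrist_force: [9.4, -0.4, -6.5]
grip_width: 0.0163
grasp_force: 30.0
```

drive_tool:
  steps:
    - {"hand": 1,"translation": [0,0,0],"angular": [0,0,-0.1]}
    - {"hand": 1,"translation": [0,0,0],"angular": [0,0,-0.2]}
    - {"hand": 1,"translation": [0,0,0],"angular": [0,0,-0.3]}
    - {"hand": 1,"translation": [0,0,0],"angular": [0,0,-0.4]}
    - {"hand": 1,"translation": [0,0,0],"angular": [0,0,-0.5]}

```text
t: 4.22
position: [0.5259, 0.3806, 0.0807]
ee_rot: [3.135, 0.008, 2.789]
wrist_force: [9.9, 1.5, -6.2]
grip_width: 0.0157
grasp_force: 30.0
```

drive_tool:
  steps:
    - {"hand": 1,"translation": [0,0,0],"angular": [0,0,-0.06]}
    - {"hand": 1,"translation": [0,0,0],"angular": [0,0,-0.06]}

```text
t: 4.38
position: [0.5259, 0.3807, 0.0806]
ee_rot: [3.136, 0.009, 2.847]
wrist_force: [8.9, 2.1, -6.8]
grip_width: 0.0159
grasp_force: 30.0
```

```bash
python3 - <<'E'
from h import *
o=bot.observe(); print({k:np.round(o[k],4).tolist() for k in('position','ee_rot','wrist_force','moment','grip_width','grasp_force','joint_pos')})
E
```

```text
{'position': [0.5259, 0.3807, 0.0806], 'ee_rot': [3.1355, 0.0085, 2.8472], 'wrist_force': [8.8573, 2.0513, -6.7688], 'moment': [0.2184, -1.3904, 0.0729], 'grip_width': 0.0159, 'grasp_force': 29.996, 'joint_pos': [0.4554, 0.7295, 1.4855, -0.0017, 0.9162, -0.82]}
```

drive_tool:
  steps:
    - {"hand": 1,"translation": [0,0,0],"angular": [0,0,-0.06]}
    - {"hand": 1,"translation": [0,0,0],"angular": [0,0,-0.06]}

```text
t: 4.55
position: [0.5259, 0.3808, 0.0806]
ee_rot: [3.136, 0.009, 2.907]
wrist_force: [9.1, 1.5, -7.5]
grip_width: 0.016
grasp_force: 30.0
```

```bash
python3 - <<'E'
from h import *
o=bot.observe(); print({k:np.round(o[k],4).tolist() for k in('position','ee_rot','wrist_force','moment','grip_width','grasp_force')})
E
```

```text
{'position': [0.5259, 0.3808, 0.0806], 'ee_rot': [3.1359, 0.0089, 2.9069], 'wrist_force': [9.1243, 1.4535, -7.462], 'moment': [0.2522, -1.3339, 0.0691], 'grip_width': 0.016, 'grasp_force': 29.9961}
```

drive_tool:
  steps:
    - {"hand": 8.7,"translation": [0,0,0],"angular": [0,0,0]}
    - {"hand": 8.7,"translation": [0,0,0],"angular": [0,0,0]}
    - {"hand": 8.7,"translation": [0,0,0],"angular": [0,0,0]}
    - {"hand": 8.7,"translation": [0,0,-4],"angular": [0,0,0]}
    - {"hand": 8.7,"translation": [0,0,-8],"angular": [0,0,0]}

```text
t: 4.97
position: [0.5175, 0.3783, 0.1576]
ee_rot: [-3.135, -0.008, 2.906]
wrist_force: [0.2, 0.8, 1.1]
grip_width: 0.0415
grasp_force: 0.0
```

```bash
python3 - <<'E'
from h import *
plan((.607,.012,.16,180),(.607,.012,.07,180))
E
```

```text
now [0.5175 0.3783 0.1576] [-3.135 -0.008  2.906] w 0.0415 t 5.0
0 tr [-8.63, -16.76, -0.12] ang z -0.118 rows>= 5
0 tr [-6.6, -17.66, -0.12] ang z -0.118 rows>= 5
1 tr [-0.0, -0.0, 9.0] ang z -0.0 rows>= 3
```

drive_tool:
  steps:
    - {"hand": 8.7,"translation": [-1.7,-3.4,0],"angular": [0,0,-0.03]}
    - {"hand": 8.7,"translation": [-3.5,-6.7,0],"angular": [0,0,-0.06]}
    - {"hand": 8.7,"translation": [-5.2,-10.1,0],"angular": [0,0,-0.09]}
    - {"hand": 8.7,"translation": [-6.9,-13.4,0],"angular": [0,0,-0.12]}
    - {"hand": 8.7,"translation": [-8.6,-16.8,0],"angular": [0,0,-0.12]}

```text
t: 5.38
position: [0.5643, 0.195, 0.1607]
ee_rot: [-3.141, -0.001, 3.028]
wrist_force: [0.8, 0.0, 0.1]
grip_width: 0.0745
grasp_force: 0.0
```

drive_tool:
  steps:
    - {"hand": 8.7,"translation": [-1.3,-3.5,0],"angular": [0,0,-0.03]}
    - {"hand": 8.7,"translation": [-2.6,-7.1,0],"angular": [0,0,-0.06]}
    - {"hand": 8.7,"translation": [-4,-10.6,0],"angular": [0,0,-0.09]}
    - {"hand": 8.7,"translation": [-5.3,-14.1,0],"angular": [0,0,-0.12]}
    - {"hand": 8.7,"translation": [-6.6,-17.7,0],"angular": [0,0,-0.12]}

```text
t: 5.8
position: [0.6096, 0.0115, 0.1605]
ee_rot: [3.141, -0.001, -3.136]
wrist_force: [1.0, 0.7, -0.0]
grip_width: 0.0871
grasp_force: 0.0
```

drive_tool:
  steps:
    - {"hand": 6,"translation": [0,0,0],"angular": [0,0,0]}
    - {"hand": 6,"translation": [0,0,0],"angular": [0,0,0]}

```text
t: 5.97
position: [0.6101, 0.0108, 0.1604]
ee_rot: [3.141, -0.001, 3.142]
wrist_force: [-0.7, -0.3, -0.3]
grip_width: 0.0799
grasp_force: 0.0
```

```bash
python3 - <<'E'
from h import *
p=bot.capture('top'); c=at(p,(198,195),.112); a=rect(p,c,.112,.07,300)
q=bot.capture('side'); cc=np.int32(proj(q,(.607,.012,.12)))
s=cv2.resize(np.ascontiguousarray(q['pixels'][cc[1]-60:cc[1]+60,cc[0]-80:cc[0]+80,::-1]),(400,300),interpolation=cv2.INTER_CUBIC)
cv2.imwrite('pics/iso2.png',np.hstack([a,s]))
plan((.607,.012,.16,180),(.607,.012,.07,180))
E
```

```text
now [0.6091 0.0136 0.1603] [ 3.141e+00 -2.000e-03 -3.138e+00] w 0.0727 t 6.1
0 tr [0.21, -0.16, 0.03] ang z 0.004 rows>= 1
1 tr [0.0, -0.0, 9.0] ang z -0.0 rows>= 3
```

View pics/iso2.png

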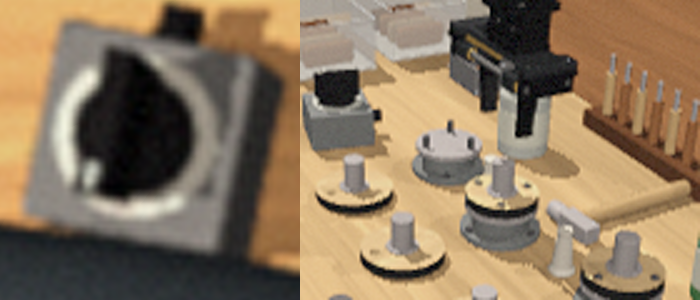

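The handle now points to about 160°, which is off. In the side view the gripper hovers over worn wheel A. I'll descend and grip gently.

drive_tool:
  steps:
    - {"hand": 5,"translation": [0,0,3.5],"angular": [0,0,0]}
    - {"hand": 5,"translation": [0,0,7],"angular": [0,0,0]}
    - {"hand": 5,"translation": [0,0,9],"angular": [0,0,0]}
    - {"hand": 2.4,"translation": [0,0,9],"angular": [0,0,0]}
    - {"hand": 2.4,"translation": [0,0,9],"angular": [0,0,0]}
  squeeze: 5

```text
t: 6.48
position: [0.6088, 0.0148, 0.0697]
ee_rot: [3.141, -0.003, -3.135]
wrist_force: [-0.1, -0.3, 0.1]
grip_width: 0.0441
grasp_force: 0.0
```

drive_tool:
  steps:
    - {"hand": 2.4,"translation": [0,0,0],"angular": [0,0,0]}
    - {"hand": 2.4,"translation": [0,0,0],"angular": [0,0,0]}
    - {"hand": 2.4,"translation": [0,0,0],"angular": [0,0,0]}
    - {"hand": 2.4,"translation": [0,0,0],"angular": [0,0,0]}

```text
t: 6.82
position: [0.6115, 0.013, 0.0724]
ee_rot: [-3.141, 0.004, -3.138]
wrist_force: [0.3, 0.9, 3.2]
grip_width: 0.0299
grasp_force: 5.0
```

```bash
python3 - <<'E'
from h import *
o=bot.observe(); print({k:np.round(o[k],4).tolist() for k in('position','ee_rot','wrist_force','moment','grip_width','grasp_force')})
E
```

```text
{'position': [0.6115, 0.013, 0.0724], 'ee_rot': [-3.1415, 0.0037, -3.1375], 'wrist_force': [0.2942, 0.947, 3.1858], 'moment': [0.1699, 0.0111, -0.0133], 'grip_width': 0.0299, 'grasp_force': 4.9999}
```

drive_tool:
  steps:
    - {"hand": 2.4,"translation": [0,0,0],"angular": [0,0,0]}
    - {"hand": 2.4,"translation": [0,0,0],"angular": [0,0,0]}
    - {"hand": 2.4,"translation": [0,0,-3],"angular": [0,0,0]}
    - {"hand": 2.4,"translation": [0,0,-7],"angular": [0,0,0]}
    - {"hand": 2.4,"translation": [0,0,-11],"angular": [0,0,0]}
  squeeze: 35

```text
t: 7.23
position: [0.6084, 0.0129, 0.1801]
ee_rot: [3.141, -0.005, -3.138]
wrist_force: [1.7, -0.1, -2.3]
grip_width: 0.0292
grasp_force: 35.0
```

```bash
cat >> h.py <<'E'
def pos(k=5):
    P=[];
    for _ in range(k):
        bot.capture('top'); o=bot.observe(); P.append([*o['position'],np.degrees(o['ee_rot'][2])%360])
    P=np.array(P); print('mean',np.round(P.mean(0),4),'sd',np.round(P.std(0),4)); return P.mean(0)
E
python3 - <<'E'
from h import *
a=pos(); o=bot.observe(); print({k:np.round(o[k],4).tolist() for k in('wrist_force','grip_width','grasp_force')})
plan((.567,-.379,.182,180),(.567,-.379,.033,180),start=a)
E
```

```text
mean [6.122000e-01 1.250000e-02 1.846000e-01 1.802414e+02] sd [0.0023 0.0003 0.0037 0.0078]
{'wrist_force': [0.4327, -0.1198, -3.2414], 'grip_width': 0.0292, 'grasp_force': 34.9991}
now [0.6089 0.013  0.1798] [ 3.141e+00 -2.000e-03 -3.138e+00] w 0.0292 t 7.5
0 tr [1.56, -13.04, 0.09] ang z 0.001 rows>= 4
0 tr [1.54, -13.05, 0.09] ang z 0.001 rows>= 4
0 tr [1.52, -13.05, 0.09] ang z 0.001 rows>= 4
1 tr [-0.0, -0.0, 14.9] ang z 0.0 rows>= 4
```

drive_tool:
  steps:
    - {"hand": 2.4,"translation": [0.4,-3.9,0],"angular": [0,0,0]}
    - {"hand": 2.4,"translation": [0.8,-7.8,0],"angular": [0,0,0]}
    - {"hand": 2.4,"translation": [1.2,-11.7,0],"angular": [0,0,0]}
    - {"hand": 2.4,"translation": [1.6,-15.6,0],"angular": [0,0,0]}
    - {"hand": 2.4,"translation": [2.1,-19.6,0],"angular": [0,0,0]}

```text
t: 7.9
position: [0.5878, -0.1837, 0.1775]
ee_rot: [3.139, -0.005, -3.137]
wrist_force: [0.3, 0.0, -3.8]
grip_width: 0.0293
grasp_force: 35.0
```

drive_tool:
  steps:
    - {"hand": 2.4,"translation": [0.4,-3.9,0],"angular": [0,0,0]}
    - {"hand": 2.4,"translation": [0.8,-7.8,0],"angular": [0,0,0]}
    - {"hand": 2.4,"translation": [1.2,-11.7,0],"angular": [0,0,0]}
    - {"hand": 2.4,"translation": [1.6,-15.6,0],"angular": [0,0,0]}
    - {"hand": 2.4,"translation": [2.1,-19.6,0],"angular": [0,0,0]}

```text
t: 8.32
position: [0.5678, -0.3796, 0.177]
ee_rot: [3.137, -0.005, -3.138]
wrist_force: [1.3, 0.1, -3.0]
grip_width: 0.0293
grasp_force: 35.0
```

drive_tool:
  steps:
    - {"hand": 2.4,"translation": [0,0,0],"angular": [0,0,0]}
    - {"hand": 2.4,"translation": [0,0,0],"angular": [0,0,0]}
    - {"hand": 2.4,"translation": [0,0,3],"angular": [0,0,0]}
    - {"hand": 2.4,"translation": [0,0,6],"angular": [0,0,0]}
    - {"hand": 2.4,"translation": [0,0,9],"angular": [0,0,0]}

```text
t: 8.73
position: [0.569, -0.3768, 0.0881]
ee_rot: [3.139, -0.002, -3.137]
wrist_force: [-0.2, -0.2, -2.9]
grip_width: 0.03
grasp_force: 3.5
```

```bash
python3 - <<'E'
from h import *
p=bot.capture('top'); q=bot.capture('side')
a=rect(p,(.51,-.38),.05,.16,400)
cc=np.int32(proj(q,(.55,-.37,.06)))
s=cv2.resize(np.ascontiguousarray(q['pixels'][cc[1]-75:cc[1]+75,cc[0]-75:cc[0]+75,::-1]),(400,400),interpolation=cv2.INTER_CUBIC)
cv2.imwrite('pics/cr1.png',np.hstack([a,s]))
plan((.567,-.379,.033,180))
E
```

```text
now [ 0.5651 -0.3732  0.0827] [ 3.129 -0.013 -3.136] w 0.0297 t 8.8
0 tr [-0.19, -0.58, 4.97] ang z 0.005 rows>= 2
```

View pics/cr1.png

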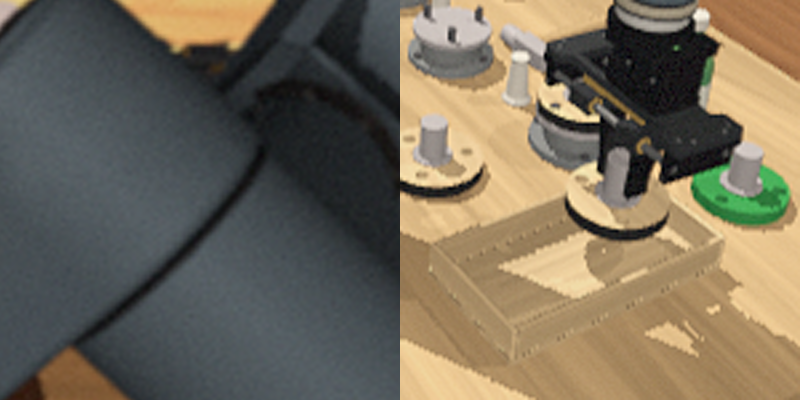

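Worn wheel A hangs over the far half of the crate. The grip force dipped at this moment, so I'll re-squeeze and lower.

drive_tool:
  steps:
    - {"hand": 2.4,"translation": [0,0,0],"angular": [0,0,0]}
    - {"hand": 2.4,"translation": [0,0,1],"angular": [0,0,0]}
    - {"hand": 2.4,"translation": [0,0,3],"angular": [0,0,0]}
    - {"hand": 2.4,"translation": [0,0,4],"angular": [0,0,0]}
    - {"hand": 2.4,"translation": [0,0,4.5],"angular": [0,0,0]}
  squeeze: 35

```text
t: 9.25
position: [0.5697, -0.3787, 0.0451]
ee_rot: [3.141, -0.001, -3.137]
wrist_force: [-0.1, 0.6, -3.2]
grip_width: 0.029
grasp_force: 35.0
```

```bash
python3 - <<'E'
from h import *
o=bot.observe(); print({k:np.round(o[k],4).tolist() for k in('position','ee_rot','wrist_force','grip_width','grasp_force')})
q=bot.capture('side')
cc=np.int32(proj(q,(.55,-.37,.06)))
s=cv2.resize(np.ascontiguousarray(q['pixels'][cc[1]-60:cc[1]+60,cc[0]-75:cc[0]+75,::-1]),(500,400),interpolation=cv2.INTER_CUBIC)
cv2.imwrite('pics/cr2.png',s)
E
```

```text
{'position': [0.5697, -0.3787, 0.0451], 'ee_rot': [3.1409, -0.0007, -3.1371], 'wrist_force': [-0.1326, 0.5719, -3.2237], 'grip_width': 0.029, 'grasp_force': 34.9934}
```

View pics/cr2.png

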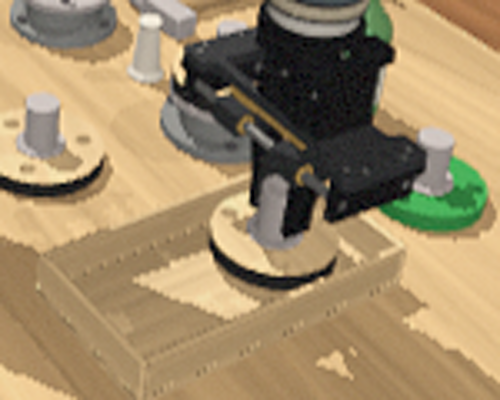

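The wheel is level, inside the crate outline and above the floor. I'll lower it until it touches, then release.

drive_tool:
  steps:
    - {"hand": 2.4,"translation": [0,0,0.5],"angular": [0,0,0]}
    - {"hand": 2.4,"translation": [0,0,0.9],"angular": [0,0,0]}
    - {"hand": 2.4,"translation": [0,0,1.2],"angular": [0,0,0]}
    - {"hand": 2.4,"translation": [0,0,1.3],"angular": [0,0,0]}
    - {"hand": 2.4,"translation": [0,0,1.3],"angular": [0,0,0]}

```text
t: 9.72
position: [0.571, -0.3798, 0.0353]
ee_rot: [-3.14, 0.002, -3.137]
wrist_force: [-0.3, 2.7, 6.2]
grip_width: 0.0295
grasp_force: 35.0
```

drive_tool:
  steps:
    - {"hand": 5,"translation": [0,0,0],"angular": [0,0,0]}
    - {"hand": 5,"translation": [0,0,0],"angular": [0,0,0]}
    - {"hand": 5,"translation": [0,0,0],"angular": [0,0,0]}
    - {"hand": 5,"translation": [0,0,-3],"angular": [0,0,0]}
    - {"hand": 5,"translation": [0,0,-7],"angular": [0,0,0]}

```text
t: 10.13
position: [0.5672, -0.3772, 0.0988]
ee_rot: [3.135, -0.007, -3.138]
wrist_force: [0.7, -1.0, -0.8]
grip_width: 0.0485
grasp_force: 0.0
```

drive_tool:
  steps:
    - {"hand": 5,"translation": [0,0,-3.5],"angular": [0,0,0]}
    - {"hand": 5,"translation": [0,0,-6],"angular": [0,0,0]}

```text
t: 10.3
position: [0.5709, -0.3804, 0.166]
ee_rot: [-3.138, 0.003, -3.137]
wrist_force: [-0.1, -0.4, 0.4]
grip_width: 0.0497
grasp_force: 0.0
```

```bash
python3 - <<'E'
from h import *
plan((.640,-.211,.16,180),(.640,-.211,.07,180))
E
```

```text
now [ 0.5709 -0.3804  0.166 ] [-3.138e+00  3.000e-03 -3.137e+00] w 0.0497 t 10.3
0 tr [-6.98, 16.91, 0.6] ang z 0.004 rows>= 5
1 tr [0.0, -0.0, 9.0] ang z -0.0 rows>= 3
```

drive_tool:
  steps:
    - {"hand": 5,"translation": [-1.4,3.4,0],"angular": [0,0,0]}
    - {"hand": 5,"translation": [-2.8,6.8,0],"angular": [0,0,0]}
    - {"hand": 5,"translation": [-4.2,10.2,0],"angular": [0,0,0]}
    - {"hand": 5,"translation": [-5.6,13.6,0],"angular": [0,0,0]}
    - {"hand": 5,"translation": [-7.1,16.8,0],"angular": [0,0,0]}
  squeeze: 5

```text
t: 10.72
position: [0.6403, -0.2094, 0.1627]
ee_rot: [3.141, -0.0, -3.138]
wrist_force: [0.5, -0.8, -0.5]
grip_width: 0.0497
grasp_force: 0.0
```

drive_tool:
  steps:
    - {"hand": 5,"translation": [0,0,0],"angular": [0,0,0]}
    - {"hand": 5,"translation": [0,0,3],"angular": [0,0,0]}
    - {"hand": 5,"translation": [0,0,6],"angular": [0,0,0]}
    - {"hand": 5,"translation": [0,0,8],"angular": [0,0,0]}
    - {"hand": 5,"translation": [0,0,9],"angular": [0,0,0]}

```text
t: 11.13
position: [0.6382, -0.2103, 0.0693]
ee_rot: [3.139, -0.005, -3.137]
wrist_force: [0.3, 0.4, -0.7]
grip_width: 0.0499
grasp_force: 0.0
```

drive_tool:
  steps:
    - {"hand": 2.4,"translation": [0,0,0],"angular": [0,0,0]}
    - {"hand": 2.4,"translation": [0,0,0],"angular": [0,0,0]}
    - {"hand": 2.4,"translation": [0,0,0],"angular": [0,0,0]}
    - {"hand": 2.4,"translation": [0,0,0],"angular": [0,0,0]}
    - {"hand": 2.4,"translation": [0,0,0],"angular": [0,0,0]}

```text
t: 11.55
position: [0.6414, -0.2121, 0.0744]
ee_rot: [-3.139, 0.003, -3.137]
wrist_force: [0.9, -1.3, 1.7]
grip_width: 0.03
grasp_force: 5.0
```

```bash
python3 - <<'E'
from h import *
pos(4); o=bot.observe(); print({k:np.round(o[k],4).tolist() for k in('wrist_force','grip_width','grasp_force')})
E
```

```text
mean [ 6.414000e-01 -2.120000e-01  7.440000e-02  1.802416e+02] sd [0.     0.     0.     0.0021]
{'wrist_force': [-0.9529, -1.415, 6.2316], 'grip_width': 0.0297, 'grasp_force': 5.001}
```

drive_tool:
  steps:
    - {"hand": 2.4,"translation": [0,0,0],"angular": [0,0,0]}
    - {"hand": 2.4,"translation": [0,0,0],"angular": [0,0,0]}
    - {"hand": 2.4,"translation": [0,0,-3],"angular": [0,0,0]}
    - {"hand": 2.4,"translation": [0,0,-7],"angular": [0,0,0]}
    - {"hand": 2.4,"translation": [0,0,-11],"angular": [0,0,0]}
  squeeze: 35

```text
t: 12.17
position: [0.6381, -0.2098, 0.1811]
ee_rot: [3.138, -0.006, -3.138]
wrist_force: [0.7, -0.4, -2.5]
grip_width: 0.0291
grasp_force: 35.0
```

drive_tool:
  steps:
    - {"hand": 2.4,"translation": [2.3,-2.2,0],"angular": [0,0,0]}
    - {"hand": 2.4,"translation": [4.6,-4.4,0],"angular": [0,0,0]}
    - {"hand": 2.4,"translation": [6.9,-6.6,0],"angular": [0,0,0]}
    - {"hand": 2.4,"translation": [9.2,-8.7,0],"angular": [0,0,0]}

```text
t: 12.5
position: [0.5468, -0.298, 0.182]
ee_rot: [3.14, -0.002, -3.136]
wrist_force: [0.4, -1.2, -3.0]
grip_width: 0.0291
grasp_force: 35.0
```

drive_tool:
  steps:
    - {"hand": 2.4,"translation": [2.3,-2.2,0],"angular": [0,0,0]}
    - {"hand": 2.4,"translation": [4.6,-4.4,0],"angular": [0,0,0]}
    - {"hand": 2.4,"translation": [6.9,-6.6,0],"angular": [0,0,0]}
    - {"hand": 2.4,"translation": [9.2,-8.7,0],"angular": [0,0,0]}
    - {"hand": 2.4,"translation": [9.2,-8.7,2],"angular": [0,0,0]}

```text
t: 12.92
position: [0.4545, -0.3915, 0.1652]
ee_rot: [-3.134, 0.002, -3.141]
wrist_force: [1.9, -0.2, -2.7]
grip_width: 0.0292
grasp_force: 35.0
```

drive_tool:
  steps:
    - {"hand": 2.4,"translation": [0,0,2],"angular": [0,0,0]}
    - {"hand": 2.4,"translation": [0,0,5],"angular": [0,0,0]}
    - {"hand": 2.4,"translation": [0,0,8],"angular": [0,0,0]}
    - {"hand": 2.4,"translation": [0,0,10],"angular": [0,0,0]}
    - {"hand": 2.4,"translation": [0,0,11],"angular": [0,0,0]}

```text
t: 13.33
position: [0.4548, -0.3831, 0.0489]
ee_rot: [3.135, -0.005, -3.138]
wrist_force: [-0.6, 0.8, -3.5]
grip_width: 0.0292
grasp_force: 35.0
```

```bash
python3 - <<'E'
from h import *
pos(3); o=bot.observe(); print({k:np.round(o[k],4).tolist() for k in('wrist_force','grip_width','grasp_force')})
q=bot.capture('side')
cc=np.int32(proj(q,(.5,-.37,.06)))
s=cv2.resize(np.ascontiguousarray(q['pixels'][cc[1]-60:cc[1]+60,cc[0]-75:cc[0]+75,::-1]),(500,400),interpolation=cv2.INTER_CUBIC)
cv2.imwrite('pics/cr3.png',s)
E
```

```text
mean [ 4.556000e-01 -3.840000e-01  5.010000e-02  1.802343e+02] sd [0.0007 0.0008 0.0014 0.008 ]
{'wrist_force': [0.2197, 0.9628, -2.0539], 'grip_width': 0.0292, 'grasp_force': 34.9953}
```

View pics/cr3.png

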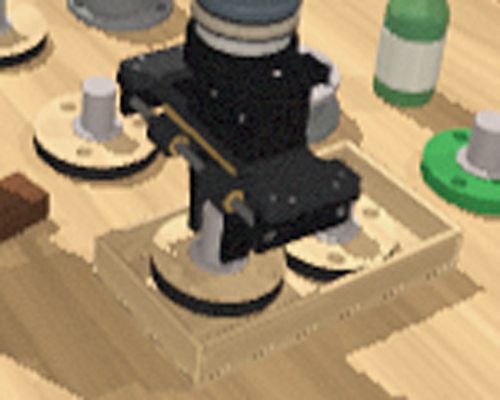

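The second worn wheel is above the near half of the crate, and the first lies flat in the far half. I'll lower it and release. After lifting away I'll re-measure everything from the top.

drive_tool:
  steps:
    - {"hand": 2.4,"translation": [0,0,0.6],"angular": [0,0,0]}
    - {"hand": 2.4,"translation": [0,0,1.2],"angular": [0,0,0]}
    - {"hand": 2.4,"translation": [0,0,1.6],"angular": [0,0,0]}
    - {"hand": 2.4,"translation": [0,0,1.7],"angular": [0,0,0]}
    - {"hand": 2.4,"translation": [0,0,1.7],"angular": [0,0,0]}

```text
t: 13.95
position: [0.4567, -0.3856, 0.0353]
ee_rot: [3.141, -0.0, -3.137]
wrist_force: [0.2, -0.7, -2.9]
grip_width: 0.029
grasp_force: 35.0
```

drive_tool:
  steps:
    - {"hand": 5,"translation": [0,0,0],"angular": [0,0,0]}
    - {"hand": 5,"translation": [0,0,0],"angular": [0,0,0]}
    - {"hand": 5,"translation": [0,0,0],"angular": [0,0,0]}
    - {"hand": 5,"translation": [0,0,-3],"angular": [0,0,0]}
    - {"hand": 5,"translation": [0,0,-7],"angular": [0,0,0]}

```text
t: 14.37
position: [0.4551, -0.3837, 0.1033]
ee_rot: [3.135, -0.005, -3.138]
wrist_force: [0.6, -0.9, 1.3]
grip_width: 0.0486
grasp_force: 0.0
```

drive_tool:
  steps:
    - {"hand": 5,"translation": [1,0,-4],"angular": [0,0,0]}
    - {"hand": 5,"translation": [2,-3,-7],"angular": [0,0,0]}
    - {"hand": 5,"translation": [2,-7,-10],"angular": [0,0,0]}
    - {"hand": 5,"translation": [2,-11,-10],"angular": [0,0,0]}
    - {"hand": 5,"translation": [2,-15,-10],"angular": [0,0,0]}

```text
t: 14.78
position: [0.4385, -0.5333, 0.2105]
ee_rot: [-3.135, 0.004, -3.136]
wrist_force: [1.0, -0.7, -0.5]
grip_width: 0.0499
grasp_force: 0.0
```

```bash
python3 - <<'E'
from h import *
import pickle
p=avg('top'); pickle.dump(p,open('top1.pkl','wb')); save(p,'top1.png')
print(bot.observe()['position'])
T=[('spE',(.627,.201),.046),('A',(.607,.012),.046),('B',(.64,-.211),.046),('f1',(.468,.186),.016),('f2',(.459,.009),.016),('f3',(.4715,-.181),.016)]
im=[rect(p,c,z) for n,c,z in T]
cv2.imwrite('pics/m2.png',np.vstack([np.hstack(im[:3]),np.hstack(im[3:])]))
E
```

```text
[ 0.43688154 -0.53144706  0.20528486]
```

View pics/m2.png

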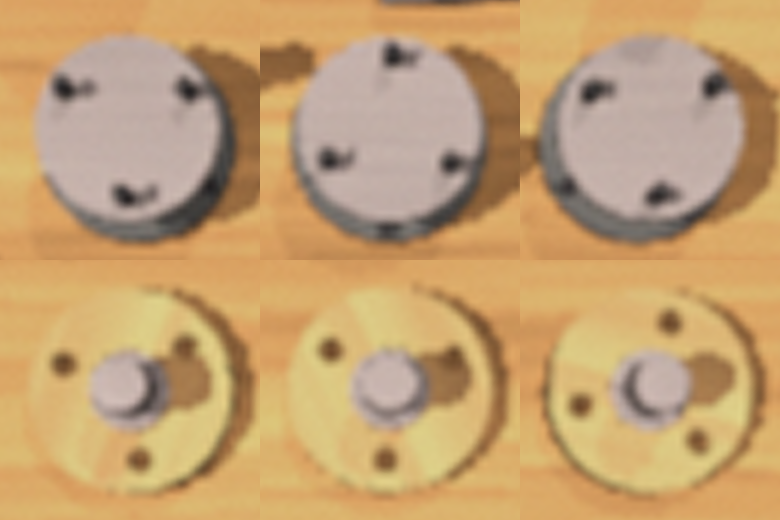

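The three flanges are empty, with studs showing on each, and all three fresh wheels are where they were. Next I'll fit the stud patterns and check the result against the worn-wheel poses.

```bash
python3 - <<'E'
from h import *
import pickle
p=pickle.load(open('top1.pkl','rb'))
G={'E':((.627,.201),.060,[(57,80),(182,82),(119,188)]),'A':((.607,.012),.060,[(130,50),(64,155),(186,158)]),'B':((.64,-.211),.060,[(71,84),(192,79),(137,188)]),}
for n,(c,z,g) in G.items():
    # guess at stud tops: shift into tile of plane .060
    gg=[]
    print(n,*holes(p,c,z,g,r=7))
for n,c,g in [('f1',(.468,.186),[(64,105),(186,87),(139,199)]),('f2',(.459,.009),[(70,89),(192,96),(126,200)]),('f3',(.4715,-.181),[(150,62),(60,145),(178,181)])]:
    print(n,*holes(p,c,.016,g))
# flange circles and disc rims: edge-based circle fit
for n,c,z,r0 in [('E',(.628,.201),.046,.05),('A',(.607,.012),.046,.05),('B',(.64,-.211),.046,.05),('f1',(.468,.186),.016,.055),('f2',(.459,.009),.016,.055),('f3',(.4715,-.181),.016,.055)]:
    N=560; g=cv2.GaussianBlur(cv2.cvtColor(np.ascontiguousarray(rect(p,c,z,.07,N)),cv2.COLOR_BGR2Lab),(0,0),2).astype(np.float32)
    pts=[]
    for a in np.arange(0,2*np.pi,.05):
        rr=np.arange(r0-.005,r0+.005,.00025); u=(N/2-.5-rr*np.sin(a)*4000).astype(np.float32); v=(N/2-.5-rr*np.cos(a)*4000).astype(np.float32)
        L=cv2.remap(g,u[None],v[None],cv2.INTER_LINEAR)[0]; d=np.linalg.norm(np.gradient(L,axis=0),axis=1); k=d.argmax(); pts.append((rr[k]*np.cos(a),rr[k]*np.sin(a)))
    pts=np.array(pts)
    s=least_squares(lambda s:np.hypot(pts[:,0]-s[0],pts[:,1]-s[1])-s[2],[0,0,r0],loss='soft_l1',f_scale=.0005).x
    print(n,'circle',np.round(np.array(c)+s[:2],4),'r',round(s[2],4))
E
```

```text
E [0.6259 0.2005] 59.4 [ 0.2  0.2 -0.1 -0.3 -0.   0.2]
A [0.6055 0.0112] 118.5 [-0.3 -0.5  0.4  0.1 -0.1  0.5]
B [ 0.6391 -0.2104] 62.8 [-0.4  0.2  0.4 -0.9 -0.   0.7]
f1 [0.4677 0.1864] 67.9 [ 0.2  0.1 -0.   0.1 -0.2 -0.2]
f2 [0.4594 0.0088] 56.6 [-0.3  0.3 -0.1 -0.1  0.3 -0.1]
f3 [ 0.4715 -0.1807] 102.9 [-0.3 -0.1  0.3  0.  -0.   0. ]
E circle [0.6282 0.203 ] r 0.05
A circle [0.6076 0.0128] r 0.05
B circle [ 0.6418 -0.2112] r 0.0498
f1 circle [0.468  0.1859] r 0.0546
f2 circle [0.4597 0.0091] r 0.0549
f3 circle [ 0.4716 -0.1812] r 0.0546
```

drive_tool:
  steps:
    - {"hand": 5,"translation": [-0.4,3.5,0],"angular": [0,0,0]}
    - {"hand": 5,"translation": [-0.7,7,0],"angular": [0,0,0]}
    - {"hand": 5,"translation": [-1.1,10.5,0],"angular": [0,0,0]}
    - {"hand": 5,"translation": [-1.4,14,0],"angular": [0,0,0]}
    - {"hand": 5,"translation": [-1.8,17.5,0],"angular": [0,0,0]}
  squeeze: 8

```text
t: 15.4
position: [0.454, -0.3517, 0.2052]
ee_rot: [3.14, -0.001, -3.137]
wrist_force: [0.8, 0.4, -0.2]
grip_width: 0.0503
grasp_force: 0.0
```

drive_tool:
  steps:
    - {"hand": 5,"translation": [-0.4,3.5,2],"angular": [0,0,0]}
    - {"hand": 5,"translation": [-0.7,7,4],"angular": [0,0,0]}
    - {"hand": 5,"translation": [-1.1,10.5,6],"angular": [0,0,0]}
    - {"hand": 5,"translation": [-1.4,14,8],"angular": [0,0,0]}
    - {"hand": 5,"translation": [-1.8,17.5,9],"angular": [0,0,0]}

```text
t: 15.82
position: [0.4696, -0.1763, 0.1139]
ee_rot: [3.139, -0.004, -3.137]
wrist_force: [0.9, 0.8, -0.3]
grip_width: 0.05
grasp_force: 0.0
```

```bash
python3 - <<'E'
from h import *
a=pos(4); plan((.4715,-.181,.030,180),start=a)
q=bot.capture('side')
for r in bot.landmark_of(q,'wheel1_boss')+bot.landmark_of(q,'worn1_boss'): print(np.round(r['pixel'],1),round(r['confidence'],2))
for X in [(.4715,-.181,.038),(.4595,.009,.038),(.468,.186,.038)]: print(np.round(proj(q,X),1))
E
```

```text
mean [ 4.690000e-01 -1.737000e-01  1.140000e-01  1.805204e+02] sd [0.0017 0.0035 0.0011 0.0702]
now [ 0.4713 -0.1782  0.1154] [ 3.141e+00 -1.000e-03 -3.134e+00] w 0.0498 t 16.0
0 tr [-0.24, -0.73, 8.4] ang z 0.009 rows>= 3
[330.6 238.6] 0.71
[403.4 270.1] 0.93
[280.5 186.8] 0.23
[332.2 239.1]
[299.8 209.1]
[280.6 185.5]
```

drive_tool:
  steps:
    - {"hand": 5,"translation": [0,-0.4,2],"angular": [0,0,0]}
    - {"hand": 5,"translation": [0,-0.4,4],"angular": [0,0,0]}
    - {"hand": 5,"translation": [0,-0.4,6],"angular": [0,0,0]}
    - {"hand": 5,"translation": [0,-0.4,7.5],"angular": [0,0,0]}
    - {"hand": 5,"translation": [0,-0.4,8.4],"angular": [0,0,0]}

```text
t: 16.58
position: [0.4718, -0.1859, 0.0304]
ee_rot: [3.141, -0.0, -3.14]
wrist_force: [0.0, 1.3, 0.5]
grip_width: 0.0501
grasp_force: 0.0
```

drive_tool:
  steps:
    - {"hand": 2.4,"translation": [0,0,0],"angular": [0,0,0]}
    - {"hand": 2.4,"translation": [0,0,0],"angular": [0,0,0]}
    - {"hand": 2.4,"translation": [0,0,0],"angular": [0,0,0]}
    - {"hand": 2.4,"translation": [0,0,0],"angular": [0,0,0]}
    - {"hand": 2.4,"translation": [0,0,0],"angular": [0,0,0]}

```text
t: 17.0
position: [0.4724, -0.1847, 0.0323]
ee_rot: [-3.141, 0.001, -3.137]
wrist_force: [0.0, 0.4, 1.6]
grip_width: 0.0299
grasp_force: 8.0
```

drive_tool:
  steps:
    - {"hand": 2.4,"translation": [0,0,0],"angular": [0,0,0]}
    - {"hand": 2.4,"translation": [0,0,0],"angular": [0,0,0]}
  squeeze: 45

```text
t: 17.17
position: [0.4723, -0.1847, 0.0323]
ee_rot: [-3.141, 0.001, -3.137]
wrist_force: [-0.3, 1.6, 5.7]
grip_width: 0.0292
grasp_force: 45.0
```

```bash
python3 - <<'E'
from h import *
a=pos(4); plan((.607,.012,.13,195.4),start=a)
E
```

```text
mean [ 4.724000e-01 -1.847000e-01  3.230000e-02  1.802453e+02] sd [0.     0.     0.     0.0016]
now [ 0.4724 -0.1846  0.0323] [-3.141e+00  1.000e-03 -3.137e+00] w 0.0291 t 17.4
0 tr [-6.77, 9.8, -4.88] ang z -0.132 rows>= 4
0 tr [-8.01, 8.82, -4.88] ang z -0.132 rows>= 4
```

drive_tool:
  steps:
    - {"hand": 2.4,"translation": [0,0,-2],"angular": [0,0,0]}
    - {"hand": 2.4,"translation": [0,0,-4],"angular": [0,0,0]}
    - {"hand": 2.4,"translation": [0,0,-6],"angular": [0,0,0]}
    - {"hand": 2.4,"translation": [0,0,-8],"angular": [0,0,0]}
    - {"hand": 2.4,"translation": [0,0,-9],"angular": [0,0,0]}

```text
t: 17.78
position: [0.4727, -0.185, 0.1232]
ee_rot: [-3.14, 0.002, -3.137]
wrist_force: [-0.4, 1.2, -2.8]
grip_width: 0.0289
grasp_force: 45.0
```

drive_tool:
  steps:
    - {"hand": 2.4,"translation": [-1.4,2,0],"angular": [0,0,0]}
    - {"hand": 2.4,"translation": [-2.8,4,0],"angular": [0,0,0]}
    - {"hand": 2.4,"translation": [-4.2,6,0],"angular": [0,0,0]}
    - {"hand": 2.4,"translation": [-5.6,8,0],"angular": [0,0,0]}
    - {"hand": 2.4,"translation": [-7,10,0],"angular": [0,0,0]}

```text
t: 18.2
position: [0.5416, -0.0832, 0.1207]
ee_rot: [3.141, -0.001, -3.138]
wrist_force: [0.7, -0.4, -2.8]
grip_width: 0.029
grasp_force: 45.0
```

drive_tool:
  steps:
    - {"hand": 2.4,"translation": [-1.4,2,0],"angular": [0,0,-0.06]}
    - {"hand": 2.4,"translation": [-2.8,4,0],"angular": [0,0,-0.12]}
    - {"hand": 2.4,"translation": [-4.2,6.5,0],"angular": [0,0,-0.18]}
    - {"hand": 2.4,"translation": [-5.6,8.5,0],"angular": [0,0,-0.24]}
    - {"hand": 2.4,"translation": [-6.6,9.7,0],"angular": [0,0,-0.268]}

```text
t: 18.62
position: [0.6076, 0.0155, 0.1204]
ee_rot: [3.141, -0.001, -2.865]
wrist_force: [-0.6, 0.2, -4.0]
grip_width: 0.0293
grasp_force: 45.0
```

drive_tool:
  steps:
    - {"hand": 2.4,"translation": [0,0,0],"angular": [0,0,0]}
    - {"hand": 2.4,"translation": [0,0,0],"angular": [0,0,0]}
    - {"hand": 2.4,"translation": [0,0,0],"angular": [0,0,0]}
    - {"hand": 2.4,"translation": [0,0,0],"angular": [0,0,0]}
    - {"hand": 2.4,"translation": [0,0,0],"angular": [0,0,0]}

```text
t: 19.03
position: [0.6064, 0.0121, 0.1212]
ee_rot: [3.141, -0.001, -2.871]
wrist_force: [-0.0, 0.4, -2.4]
grip_width: 0.0291
grasp_force: 45.0
```

```bash
python3 - <<'E'
from h import *
a=pos(8); plan((.608,.0123,.101,195.6),start=a); print(bot.observe()['grasp_force'],bot.observe()['wrist_force'])
E
```

```text
mean [6.070000e-01 1.250000e-02 1.215000e-01 1.955465e+02] sd [0.0002 0.0003 0.0001 0.0256]
now [0.6072 0.0129 0.1215] [-3.142  0.    -2.87 ] w 0.0288 t 19.4
0 tr [-0.09, -0.04, 2.05] ang z -0.001 rows>= 1
45.00028179958463 [ 0.57161657 -0.60483702 -3.00187537]
```

drive_tool:
  steps:
    - {"hand": 2.4,"translation": [-0.1,0,1],"angular": [0,0,0]}
    - {"hand": 2.4,"translation": [-0.1,0,2],"angular": [0,0,0]}
    - {"hand": 2.4,"translation": [-0.1,0,2.4],"angular": [0,0,0]}
    - {"hand": 2.4,"translation": [-0.1,0,2.8],"angular": [0,0,0]}
    - {"hand": 2.4,"translation": [-0.1,0,3],"angular": [0,0,0]}

```text
t: 19.85
position: [0.6081, 0.0128, 0.0905]
ee_rot: [-3.141, -0.001, -2.869]
wrist_force: [-0.5, -1.0, -1.9]
grip_width: 0.0289
grasp_force: 45.0
```

```bash
python3 - <<'E'
from h import *
a=pos(4); o=bot.observe(); print({k:np.round(o[k],3).tolist() for k in('wrist_force','moment','grip_width','grasp_force','ee_rot')})
E
```

```text
mean [6.082000e-01 1.290000e-02 9.090000e-02 1.955937e+02] sd [0.     0.     0.0003 0.002 ]
{'wrist_force': [-0.056, -2.113, -4.452], 'moment': [-0.489, -0.068, -0.087], 'grip_width': 0.029, 'grasp_force': 45.003, 'ee_rot': [-3.141, -0.0, -2.869]}
```

It's over the studs without resistance. I'll go down to home, release and lift.

drive_tool:
  steps:
    - {"hand": 2.4,"translation": [0,0,0.4],"angular": [0,0,0]}
    - {"hand": 2.4,"translation": [0,0,0.8],"angular": [0,0,0]}
    - {"hand": 2.4,"translation": [0,0,1.2],"angular": [0,0,0]}
    - {"hand": 2.4,"translation": [0,0,1.4],"angular": [0,0,0]}
    - {"hand": 2.4,"translation": [0,0,1.4],"angular": [0,0,0]}

```text
t: 20.47
position: [0.6088, 0.0128, 0.0784]
ee_rot: [-3.141, 0.001, -2.87]
wrist_force: [-0.6, -3.3, 2.8]
grip_width: 0.0289
grasp_force: 45.0
```

```bash
python3 - <<'E'
from h import *
a=pos(2); o=bot.observe(); print({k:np.round(o[k],3).tolist() for k in('wrist_force','moment','grip_width','grasp_force','ee_rot')})
E
```

```text
mean [6.088000e-01 1.280000e-02 7.830000e-02 1.955884e+02] sd [0.     0.     0.     0.0014]
{'wrist_force': [-0.974, -4.259, 4.75], 'moment': [-0.583, 0.173, -0.123], 'grip_width': 0.029, 'grasp_force': 45.001, 'ee_rot': [-3.141, 0.001, -2.87]}
```

drive_tool:
  steps:
    - {"hand": 5,"translation": [0,0,0],"angular": [0,0,0]}
    - {"hand": 5,"translation": [0,0,0],"angular": [0,0,0]}
    - {"hand": 5,"translation": [0,0,0],"angular": [0,0,0]}
    - {"hand": 5,"translation": [0,0,-3],"angular": [0,0,0]}
    - {"hand": 5,"translation": [0,0,-6],"angular": [0,0,0]}
  squeeze: 8

```text
t: 20.98
position: [0.606, 0.0143, 0.1356]
ee_rot: [3.138, -0.006, -2.869]
wrist_force: [1.3, 0.1, 0.6]
grip_width: 0.0486
grasp_force: 0.0
```

drive_tool:
  steps:
    - {"hand": 5,"translation": [0,0,0],"angular": [0,0,0.1]}
    - {"hand": 5,"translation": [0,0,0],"angular": [0,0,0.2]}
    - {"hand": 5,"translation": [0,0,0],"angular": [0,0,0.268]}

```text
t: 21.23
position: [0.6082, 0.014, 0.1379]
ee_rot: [3.141, 0.001, -3.142]
wrist_force: [0.9, 0.1, -0.5]
grip_width: 0.05
grasp_force: 0.0
```

drive_tool:
  steps:
    - {"hand": 5,"translation": [4,0.1,0],"angular": [0,0,0]}
    - {"hand": 5,"translation": [8,0.2,0],"angular": [0,0,0]}
    - {"hand": 5,"translation": [12,0.3,0],"angular": [0,0,0]}
    - {"hand": 5,"translation": [14.9,-0.3,1],"angular": [0,0,0]}
    - {"hand": 5,"translation": [14.9,-0.3,2],"angular": [0,0,0]}

```text
t: 21.65
position: [0.4502, 0.0115, 0.1169]
ee_rot: [3.139, -0.011, -3.137]
wrist_force: [-0.6, 0.5, -1.4]
grip_width: 0.0502
grasp_force: 0.0
```

drive_tool:
  steps:
    - {"hand": 5,"translation": [0,0,0],"angular": [0,0,0]}
    - {"hand": 5,"translation": [0,0,0],"angular": [0,0,0]}

```text
t: 21.82
position: [0.4597, 0.0098, 0.1174]
ee_rot: [3.141, 0.0, -3.138]
wrist_force: [1.2, 0.8, -0.1]
grip_width: 0.05
grasp_force: 0.0
```

```bash
python3 - <<'E'
from h import *
a=pos(4); plan((.4595,.009,.032,180),start=a)
q=bot.capture('side')
for r in bot.landmark_of(q,'wheel1_boss')+bot.landmark_of(q,'worn1_boss'): print(np.round(r['pixel'],1),round(r['confidence'],2))
for X in [(.607,.012,.084),(.4595,.009,.038),(.468,.186,.038)]: print(np.round(proj(q,X),1))
E
```

```text
mean [4.61000e-01 9.50000e-03 1.17800e-01 1.80252e+02] sd [0.0002 0.     0.0001 0.0052]
now [0.4609 0.0095 0.1179] [-3.141e+00  2.000e-03 -3.137e+00] w 0.05 t 22.0
0 tr [0.15, -0.05, 8.58] ang z 0.004 rows>= 3
[405.5 268.9] 0.6
[401.8 269.5] 0.57
[339.7 187. ]
[299.8 209.1]
[280.6 185.5]
```

```bash
python3 - <<'E'
from h import *
q=bot.capture('side')
for n in('wheel1','worn1'):
  for r in bot.search_frame(q,n): print(n,np.round(r['box'],1),round(r['confidence'],2))
for X in [(.607,.012,.09),(.4595,.009,.03),(.468,.186,.03)]: print(np.round(proj(q,X),1))
E
```

```text
wheel1 [340.8 191.8  33.3  25.5] 0.96
wheel1 [300.4 218.7  27.2  24.3] 0.9
wheel1 [282.5 189.5  28.7  25.6] 0.82
wheel1 [204.8 196.3  34.4  23.5] 0.64
wheel1 [250.4 318.2  48.2  41.4] 0.59
wheel1 [271.2 155.   16.6  17.4] 0.58
wheel1 [303.2 273.8  28.1  24.1] 0.28
worn1 [277.6 249.4  40.9  28.2] 0.83
worn1 [368.6 292.8  40.   36.1] 0.72
worn1 [450.1 259.4  36.6  31. ] 0.69
worn1 [403.8 277.4  36.4  30.8] 0.65
worn1 [338.6 211.4  33.1  16.6] 0.4
[339.8 185.4]
[299.8 211.2]
[280.6 187.5]
```

Wheel f2 is still in place by its box. I'll grip it.

drive_tool:
  steps:
    - {"hand": 5,"translation": [0.1,0,2],"angular": [0,0,0]}
    - {"hand": 5,"translation": [0.1,0,4],"angular": [0,0,0]}
    - {"hand": 5,"translation": [0.1,0,6],"angular": [0,0,0]}
    - {"hand": 5,"translation": [0.1,0,7.7],"angular": [0,0,0]}
    - {"hand": 5,"translation": [0.1,0,8.5],"angular": [0,0,0]}

```text
t: 22.73
position: [0.4574, 0.0098, 0.0308]
ee_rot: [3.141, -0.003, -3.137]
wrist_force: [0.2, 0.9, -0.3]
grip_width: 0.0497
grasp_force: 0.0
```

drive_tool:
  steps:
    - {"hand": 2.4,"translation": [0,0,0],"angular": [0,0,0]}
    - {"hand": 2.4,"translation": [0,0,0],"angular": [0,0,0]}
    - {"hand": 2.4,"translation": [0,0,0],"angular": [0,0,0]}
    - {"hand": 2.4,"translation": [0,0,0],"angular": [0,0,0]}
    - {"hand": 2.4,"translation": [0,0,0],"angular": [0,0,0]}

```text
t: 23.15
position: [0.459, 0.0094, 0.0333]
ee_rot: [-3.141, 0.002, -3.137]
wrist_force: [0.3, -0.5, 1.5]
grip_width: 0.0297
grasp_force: 8.0
```

drive_tool:
  steps:
    - {"hand": 2.4,"translation": [0,0,0],"angular": [0,0,0]}
    - {"hand": 2.4,"translation": [0,0,0],"angular": [0,0,0]}
  squeeze: 45

```text
t: 23.32
position: [0.459, 0.0094, 0.0333]
ee_rot: [-3.141, 0.002, -3.137]
wrist_force: [-0.3, -0.9, 5.0]
grip_width: 0.0291
grasp_force: 45.0
```

```bash
python3 - <<'E'
from h import *
a=pos(2); plan((.6412,-.2113,.125,186.3),start=a)
E
```

```text
mean [4.59000e-01 9.40000e-03 3.33000e-02 1.80248e+02] sd [0.     0.     0.     0.0005]
now [0.459  0.0094 0.0333] [-3.141e+00  2.000e-03 -3.137e+00] w 0.029 t 23.4
0 tr [-9.06, -11.07, -4.58] ang z -0.053 rows>= 4
0 tr [-8.47, -11.54, -4.58] ang z -0.053 rows>= 4
```

drive_tool:
  steps:
    - {"hand": 2.4,"translation": [0,0,-2],"angular": [0,0,0]}
    - {"hand": 2.4,"translation": [0,0,-4],"angular": [0,0,0]}
    - {"hand": 2.4,"translation": [0,0,-6],"angular": [0,0,0]}
    - {"hand": 2.4,"translation": [0,0,-8],"angular": [0,0,0]}
    - {"hand": 2.4,"translation": [0,0,-9],"angular": [0,0,0]}

```text
t: 23.83
position: [0.4582, 0.0098, 0.124]
ee_rot: [-3.141, 0.001, -3.137]
wrist_force: [-0.3, 1.0, -4.5]
grip_width: 0.0289
grasp_force: 45.0
```

drive_tool:
  steps:
    - {"hand": 2.4,"translation": [-1.8,-2.2,0],"angular": [0,0,0]}
    - {"hand": 2.4,"translation": [-3.6,-4.4,0],"angular": [0,0,0]}
    - {"hand": 2.4,"translation": [-5.5,-6.6,0],"angular": [0,0,0]}
    - {"hand": 2.4,"translation": [-7.3,-8.8,0],"angular": [0,0,0]}
    - {"hand": 2.4,"translation": [-9.1,-11,0],"angular": [0,0,0]}

```text
t: 24.25
position: [0.5493, -0.1004, 0.1218]
ee_rot: [3.14, -0.002, -3.137]
wrist_force: [-0.4, 0.6, -3.9]
grip_width: 0.029
grasp_force: 45.0
```

drive_tool:
  steps:
    - {"hand": 2.4,"translation": [-2.2,-2.7,0],"angular": [0,0,-0.03]}
    - {"hand": 2.4,"translation": [-4.4,-5.4,0],"angular": [0,0,-0.06]}
    - {"hand": 2.4,"translation": [-6.6,-8,0],"angular": [0,0,-0.09]}
    - {"hand": 2.4,"translation": [-8.2,-10,0],"angular": [0,0,-0.107]}
    - {"hand": 2.4,"translation": [-9.1,-11,0],"angular": [0,0,-0.107]}

```text
t: 24.67
position: [0.6426, -0.2127, 0.1214]
ee_rot: [-3.14, 0.001, -3.032]
wrist_force: [0.8, -0.4, -3.3]
grip_width: 0.0288
grasp_force: 45.0
```

drive_tool:
  steps:
    - {"hand": 2.4,"translation": [0,0,0],"angular": [0,0,0]}
    - {"hand": 2.4,"translation": [0,0,0],"angular": [0,0,0]}
    - {"hand": 2.4,"translation": [0,0,0],"angular": [0,0,0]}
    - {"hand": 2.4,"translation": [0,0,0],"angular": [0,0,0]}
    - {"hand": 2.4,"translation": [0,0,0],"angular": [0,0,0]}

```text
t: 25.08
position: [0.6401, -0.2081, 0.1222]
ee_rot: [3.14, -0.002, -3.029]
wrist_force: [-0.0, 0.0, -4.5]
grip_width: 0.029
grasp_force: 45.0
```

```bash
python3 - <<'E'
from h import *
a=pos(6); plan((.6405,-.2115,.0933,186.3),start=a); print(bot.observe()['grasp_force'],bot.observe()['wrist_force'])
E
```

```text
mean [ 6.408000e-01 -2.089000e-01  1.226000e-01  1.864069e+02] sd [0.0002 0.0003 0.0001 0.0132]
now [ 0.6411 -0.2094  0.1227] [-3.141  0.    -3.03 ] w 0.0288 t 25.4
0 tr [0.06, -0.25, 2.93] ang z 0.002 rows>= 1
45.000196443870664 [-0.23428828 -0.46780938 -3.29506454]
```

Correct y by −2.5 mm and lower onto the studs.

drive_tool:
  steps:
    - {"hand": 2.4,"translation": [0,-0.2,0.8],"angular": [0,0,0]}
    - {"hand": 2.4,"translation": [0,-0.2,1.6],"angular": [0,0,0]}
    - {"hand": 2.4,"translation": [0,-0.2,2.2],"angular": [0,0,0]}
    - {"hand": 2.4,"translation": [0,-0.2,2.6],"angular": [0,0,0]}
    - {"hand": 2.4,"translation": [0,-0.2,2.9],"angular": [0,0,0]}

```text
t: 25.8
position: [0.6407, -0.2115, 0.0921]
ee_rot: [3.141, -0.002, -3.03]
wrist_force: [0.7, 0.5, -3.4]
grip_width: 0.0287
grasp_force: 45.0
```

```bash
python3 - <<'E'
from h import *
a=pos(4); o=bot.observe(); print({k:np.round(o[k],3).tolist() for k in('wrist_force','moment','grip_width','grasp_force','ee_rot')})
E
```

```text
mean [ 6.410000e-01 -2.115000e-01  9.260000e-02  1.863681e+02] sd [0.0003 0.0001 0.0006 0.0018]
{'wrist_force': [0.658, -0.464, -3.954], 'moment': [0.035, 0.089, -0.066], 'grip_width': 0.029, 'grasp_force': 45.0, 'ee_rot': [3.141, -0.0, -3.03]}
```

drive_tool:
  steps:
    - {"hand": 2.4,"translation": [0,0,0.4],"angular": [0,0,0]}
    - {"hand": 2.4,"translation": [0,0,0.8],"angular": [0,0,0]}
    - {"hand": 2.4,"translation": [0,0,1.2],"angular": [0,0,0]}
    - {"hand": 2.4,"translation": [0,0,1.4],"angular": [0,0,0]}
    - {"hand": 2.4,"translation": [0,0,1.5],"angular": [0,0,0]}

```text
t: 26.42
position: [0.641, -0.2114, 0.0794]
ee_rot: [3.141, -0.001, -3.03]
wrist_force: [-2.9, 1.4, 8.1]
grip_width: 0.029
grasp_force: 45.0
```

```bash
python3 - <<'E'
from h import *
a=pos(2); o=bot.observe(); print({k:np.round(o[k],3).tolist() for k in('wrist_force','moment','grip_width','grasp_force','ee_rot')})
E
```

```text
mean [ 6.410000e-01 -2.114000e-01  7.940000e-02  1.863785e+02] sd [0.     0.     0.     0.0022]
{'wrist_force': [-2.353, 0.738, 3.695], 'moment': [0.216, 0.447, 0.032], 'grip_width': 0.029, 'grasp_force': 45.0, 'ee_rot': [3.141, -0.001, -3.03]}
```

drive_tool:
  steps:
    - {"hand": 5,"translation": [0,0,0],"angular": [0,0,0]}
    - {"hand": 5,"translation": [0,0,0],"angular": [0,0,0]}
    - {"hand": 5,"translation": [0,0,0],"angular": [0,0,0]}
    - {"hand": 5,"translation": [0,0,-3],"angular": [0,0,0]}
    - {"hand": 5,"translation": [0,0,-7],"angular": [0,0,0]}
  squeeze: 8

```text
t: 26.93
position: [0.6387, -0.2103, 0.1448]
ee_rot: [3.136, -0.008, -3.031]
wrist_force: [0.9, 0.9, -0.1]
grip_width: 0.0483
grasp_force: 0.0
```

drive_tool:
  steps:
    - {"hand": 5,"translation": [0,0,-1],"angular": [0,0,0.05]}
    - {"hand": 5,"translation": [0,0,-1],"angular": [0,0,0.107]}

```text
t: 27.1
position: [0.6447, -0.2133, 0.1636]
ee_rot: [-3.137, 0.01, -3.14]
wrist_force: [0.6, -0.2, 0.3]
grip_width: 0.0494
grasp_force: 0.0
```

drive_tool:
  steps:
    - {"hand": 5,"translation": [1.6,3.7,0],"angular": [0,0,0]}
    - {"hand": 5,"translation": [3.2,7.4,0],"angular": [0,0,0]}
    - {"hand": 5,"translation": [4.8,11.1,0],"angular": [0,0,0]}
    - {"hand": 5,"translation": [6.4,14.8,0],"angular": [0,0,0]}
    - {"hand": 5,"translation": [8,18.4,0],"angular": [0,0,0]}

```text
t: 27.52
position: [0.5601, -0.0266, 0.1587]
ee_rot: [-3.142, 0.001, -3.138]
wrist_force: [-0.5, 0.2, -0.4]
grip_width: 0.0501
grasp_force: 0.0
```

drive_tool:
  steps:
    - {"hand": 5,"translation": [1.6,3.7,0],"angular": [0,0,0]}
    - {"hand": 5,"translation": [3.2,7.4,0],"angular": [0,0,0]}
    - {"hand": 5,"translation": [4.8,11.1,0],"angular": [0,0,0]}
    - {"hand": 5,"translation": [6.4,14.8,0],"angular": [0,0,0]}
    - {"hand": 5,"translation": [8,18.4,0],"angular": [0,0,0]}

```text
t: 27.93
position: [0.4795, 0.1574, 0.1588]
ee_rot: [3.141, 0.002, -3.138]
wrist_force: [-0.3, 0.5, -0.5]
grip_width: 0.0502
grasp_force: 0.0
```

drive_tool:
  steps:
    - {"hand": 5,"translation": [1.3,2.9,1],"angular": [0,0,0]}
    - {"hand": 5,"translation": [1.3,2.9,2],"angular": [0,0,0]}
    - {"hand": 5,"translation": [1.3,2.9,3],"angular": [0,0,0]}
    - {"hand": 5,"translation": [1.3,2.9,3],"angular": [0,0,0]}
    - {"hand": 5,"translation": [1.3,2.9,3],"angular": [0,0,0]}

```text
t: 28.35
position: [0.4668, 0.1848, 0.1284]
ee_rot: [-3.142, -0.0, -3.137]
wrist_force: [-0.3, 0.1, -0.2]
grip_width: 0.0501
grasp_force: 0.0
```

```bash
python3 - <<'E'
from h import *
a=pos(4); plan((.468,.1862,.032,180),start=a)
q=bot.capture('side')
for r in bot.search_frame(q,'wheel1')+bot.search_frame(q,'worn1'): print(np.round(r['box'],1),round(r['confidence'],2))
for X in [(.607,.012,.09),(.64,-.211,.09),(.468,.186,.03)]: print(np.round(proj(q,X),1))
E
```

```text
mean [4.675000e-01 1.845000e-01 1.289000e-01 1.802002e+02] sd [0.0001 0.0001 0.0001 0.0152]
now [0.4675 0.1843 0.1291] [ 3.141e+00  2.000e-03 -3.138e+00] w 0.0498 t 28.6
0 tr [-0.05, 0.17, 9.69] ang z 0.003 rows>= 3
[203.4 194.2  30.5  25.4] 0.94
[342.  192.6  29.8  29.1] 0.89
[388.5 223.8  32.2  29.2] 0.81
[252.1 318.7  51.5  39.6] 0.67
[449.3 258.1  36.   33.6] 0.95
[403.8 275.3  35.3  29.2] 0.92
[368.6 291.4  43.1  32.7] 0.72
[276.9 250.6  35.9  29.3] 0.7
[339.8 185.4]
[388.6 215.4]
[280.6 187.5]
```

```bash
python3 - <<'E'
from h import *
q=bot.capture('side')
cv2.imwrite('pics/f1.png',cv2.resize(np.ascontiguousarray(q['pixels'][120:270,200:420,::-1]),(792,540),interpolation=cv2.INTER_CUBIC))
E
```

```text
(no output)
```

View pics/f1.png

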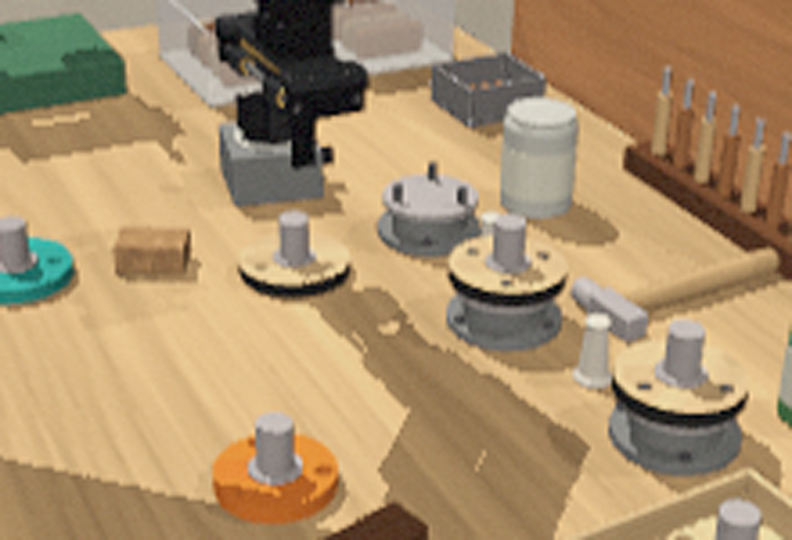

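Two fresh wheels are seated flat on their spindles. Wheel f1's boss is at about (282,187) against a predicted (281,186), so it hasn't moved. I'll grip it.

drive_tool:
  steps:
    - {"hand": 5,"translation": [0,0.2,2.5],"angular": [0,0,0]}
    - {"hand": 5,"translation": [0,0.2,5],"angular": [0,0,0]}
    - {"hand": 5,"translation": [0,0.2,7.5],"angular": [0,0,0]}
    - {"hand": 5,"translation": [0,0.2,9],"angular": [0,0,0]}
    - {"hand": 5,"translation": [0,0.2,9.6],"angular": [0,0,0]}

```text
t: 29.17
position: [0.4655, 0.1863, 0.0305]
ee_rot: [-3.141, -0.004, -3.138]
wrist_force: [0.1, -0.2, 0.1]
grip_width: 0.0503
grasp_force: 0.0
```

drive_tool:
  steps:
    - {"hand": 2.4,"translation": [0,0,0],"angular": [0,0,0]}
    - {"hand": 2.4,"translation": [0,0,0],"angular": [0,0,0]}
    - {"hand": 2.4,"translation": [0,0,0],"angular": [0,0,0]}
    - {"hand": 2.4,"translation": [0,0,0],"angular": [0,0,0]}
    - {"hand": 2.4,"translation": [0,0,0],"angular": [0,0,0]}

```text
t: 29.58
position: [0.4675, 0.1866, 0.0335]
ee_rot: [3.142, 0.002, -3.137]
wrist_force: [-0.7, -1.3, 2.6]
grip_width: 0.0297
grasp_force: 8.0
```

drive_tool:
  steps:
    - {"hand": 2.4,"translation": [0,0,0],"angular": [0,0,0]}
    - {"hand": 2.4,"translation": [0,0,0],"angular": [0,0,0]}
  squeeze: 45

```text
t: 29.75
position: [0.4675, 0.1866, 0.0335]
ee_rot: [3.142, 0.002, -3.137]
wrist_force: [-0.1, -2.3, 5.8]
grip_width: 0.029
grasp_force: 45.0
```

```bash
python3 - <<'E'
from h import *
a=pos(2); print(bot.observe()['grasp_force'])
E
```

```text
mean [4.675000e-01 1.867000e-01 3.350000e-02 1.802583e+02] sd [0.     0.     0.     0.0001]
45.00001014210284
```

drive_tool:
  steps:
    - {"hand": 2.4,"translation": [0,0,-2],"angular": [0,0,0]}
    - {"hand": 2.4,"translation": [0,0,-4],"angular": [0,0,0]}
    - {"hand": 2.4,"translation": [0,0,-6],"angular": [0,0,0]}
    - {"hand": 2.4,"translation": [0,0,-8],"angular": [0,0,0]}
    - {"hand": 2.4,"translation": [0,0,-9],"angular": [0,0,0]}

```text
t: 30.27
position: [0.467, 0.187, 0.1241]
ee_rot: [3.141, 0.002, -3.137]
wrist_force: [-0.2, -0.6, -4.3]
grip_width: 0.0288
grasp_force: 45.0
```

drive_tool:
  steps:
    - {"hand": 2.4,"translation": [-3.5,0.3,0],"angular": [0,0,0.03]}
    - {"hand": 2.4,"translation": [-7,0.6,0],"angular": [0,0,0.06]}
    - {"hand": 2.4,"translation": [-10.5,0.9,0],"angular": [0,0,0.09]}
    - {"hand": 2.4,"translation": [-14,1.2,0],"angular": [0,0,0.12]}
    - {"hand": 2.4,"translation": [-16,1.5,0],"angular": [0,0,0.15]}

```text
t: 30.68
position: [0.6307, 0.2023, 0.122]
ee_rot: [3.141, 0.004, 2.994]
wrist_force: [0.4, -0.3, -2.8]
grip_width: 0.0291
grasp_force: 45.0
```

drive_tool:
  steps:
    - {"hand": 2.4,"translation": [0,0,0],"angular": [0,0,0]}
    - {"hand": 2.4,"translation": [0,0,0],"angular": [0,0,0]}
    - {"hand": 2.4,"translation": [0,0,0],"angular": [0,0,0]}
    - {"hand": 2.4,"translation": [0,0,0],"angular": [0,0,0]}
    - {"hand": 2.4,"translation": [0,0,0],"angular": [0,0,0]}

```text
t: 31.1
position: [0.6249, 0.2024, 0.122]
ee_rot: [-3.141, -0.002, 2.996]
wrist_force: [-0.3, 0.3, -3.5]
grip_width: 0.029
grasp_force: 45.0
```

```bash
python3 - <<'E'
from h import *
a=pos(6); plan((.6275,.202,.093,171.65),start=a); print(bot.observe()['grasp_force'],bot.observe()['wrist_force'])
E
```

```text
mean [6.260000e-01 2.024000e-01 1.226000e-01 1.716599e+02] sd [0.0004 0.     0.0001 0.0049]
now [0.6264 0.2024 0.1227] [3.142 0.    2.996] w 0.0289 t 31.4
0 tr [-0.16, -0.02, 2.96] ang z 0.0 rows>= 1
45.000317338854074 [ 0.25068815  0.24373039 -3.854575  ]
```

drive_tool:
  steps:
    - {"hand": 2.4,"translation": [-0.1,0,0.8],"angular": [0,0,0]}
    - {"hand": 2.4,"translation": [-0.1,0,1.6],"angular": [0,0,0]}
    - {"hand": 2.4,"translation": [-0.1,0,2.2],"angular": [0,0,0]}
    - {"hand": 2.4,"translation": [-0.1,0,2.6],"angular": [0,0,0]}
    - {"hand": 2.4,"translation": [-0.1,0,2.9],"angular": [0,0,0]}

```text
t: 31.82
position: [0.6269, 0.2021, 0.0921]
ee_rot: [-3.141, -0.002, 2.996]
wrist_force: [1.8, 0.7, -4.6]
grip_width: 0.0294
grasp_force: 45.0
```

```bash
python3 - <<'E'
from h import *
a=pos(4); o=bot.observe(); print({k:np.round(o[k],3).tolist() for k in('wrist_force','moment','grip_width','grasp_force','ee_rot')})
E
```

```text
mean [6.272000e-01 2.021000e-01 9.260000e-02 1.716421e+02] sd [0.0003 0.0001 0.0006 0.0027]
{'wrist_force': [-0.254, -0.053, -3.19], 'moment': [0.053, 0.064, -0.047], 'grip_width': 0.029, 'grasp_force': 45.0, 'ee_rot': [-3.142, -0.0, 2.996]}
```

Engaged again. I'll press it home to about 0.0795.

drive_tool:
  steps:
    - {"hand": 2.4,"translation": [0,0,0.4],"angular": [0,0,0]}
    - {"hand": 2.4,"translation": [0,0,0.8],"angular": [0,0,0]}
    - {"hand": 2.4,"translation": [0,0,1.2],"angular": [0,0,0]}
    - {"hand": 2.4,"translation": [0,0,1.4],"angular": [0,0,0]}
    - {"hand": 2.4,"translation": [0,0,1.5],"angular": [0,0,0]}

```text
t: 32.43
position: [0.6273, 0.2022, 0.0796]
ee_rot: [-3.141, -0.001, 2.996]
wrist_force: [-4.5, -0.9, 9.5]
grip_width: 0.0293
grasp_force: 45.0
```

```bash
python3 - <<'E'
from h import *
a=pos(2); o=bot.observe(); print({k:np.round(o[k],3).tolist() for k in('wrist_force','moment','grip_width','grasp_force','ee_rot')})
E
```

```text
mean [6.272000e-01 2.022000e-01 7.960000e-02 1.716513e+02] sd [0.     0.     0.     0.0022]
{'wrist_force': [-3.007, -0.15, 4.103], 'moment': [-0.102, 0.432, -0.025], 'grip_width': 0.029, 'grasp_force': 45.0, 'ee_rot': [-3.141, -0.001, 2.996]}
```

drive_tool:
  steps:
    - {"hand": 6,"translation": [0,0,0],"angular": [0,0,0]}
    - {"hand": 6,"translation": [0,0,0],"angular": [0,0,0]}
    - {"hand": 6,"translation": [0,0,0],"angular": [0,0,0]}
    - {"hand": 6,"translation": [0,0,-3],"angular": [0,0,0]}
    - {"hand": 6,"translation": [0,0,-7],"angular": [0,0,0]}
  squeeze: 30

```text
t: 32.95
position: [0.6248, 0.2017, 0.1448]
ee_rot: [-3.139, -0.009, 2.996]
wrist_force: [0.5, -0.1, -0.3]
grip_width: 0.0539
grasp_force: 0.0
```

drive_tool:
  steps:
    - {"hand": 6,"translation": [0,0,-2],"angular": [0,0,0.04]}
    - {"hand": 6,"translation": [3,4,-3],"angular": [0,0,0.08]}
    - {"hand": 6,"translation": [5.5,7,-3],"angular": [0,0,0.12]}
    - {"hand": 6,"translation": [8,10,-3],"angular": [0,0,0.168]}
    - {"hand": 6,"translation": [10,13,-3],"angular": [0,0,0.168]}

```text
t: 33.37
position: [0.5466, 0.3465, 0.179]
ee_rot: [3.141, 0.0, 2.825]
wrist_force: [0.5, -0.5, -0.2]
grip_width: 0.0599
grasp_force: 0.0
```

drive_tool:
  steps:
    - {"hand": 6,"translation": [1.6,3.5,0],"angular": [0,0,0]}
    - {"hand": 6,"translation": [2.1,3.5,0],"angular": [0,0,0]}
    - {"hand": 6,"translation": [2.1,3.5,0],"angular": [0,0,0]}
    - {"hand": 6,"translation": [2.1,3.5,0],"angular": [0,0,0]}

```text
t: 33.7
position: [0.5382, 0.385, 0.1782]
ee_rot: [-3.141, 0.0, 2.829]
wrist_force: [-0.2, -0.8, 0.2]
grip_width: 0.0598
grasp_force: 0.0
```

```bash
python3 - <<'E'
from h import *
a=pos(3); plan((.5255,.380,.082,162),start=a)
q=bot.capture('side'); p=bot.capture('top'); T=[rect(p,c,.062,.075,260) for c in((.627,.202),(.607,.012),(.641,-.211))]
s=cv2.resize(np.ascontiguousarray(q['pixels'][120:310,230:470,::-1]),(520,410),interpolation=cv2.INTER_CUBIC)
t=cv2.resize(np.ascontiguousarray(np.vstack([np.hstack(T[:2]),np.hstack([T[2],rect(p,(.512,-.38),.04,.15,260)])])),(280,280))
t=cv2.copyMakeBorder(t,0,130,0,0,cv2.BORDER_CONSTANT)
cv2.imwrite('pics/chk.png',np.hstack([s,t]))
E
```

```text
mean [  0.539    0.3839   0.1783 161.9481] sd [0.0002 0.0003 0.     0.0387]
now [0.5392 0.3836 0.1783] [-3.141  0.     2.826] w 0.0599 t 33.9
0 tr [1.16, -0.79, 9.63] ang z -0.001 rows>= 3
```

View pics/chk.png

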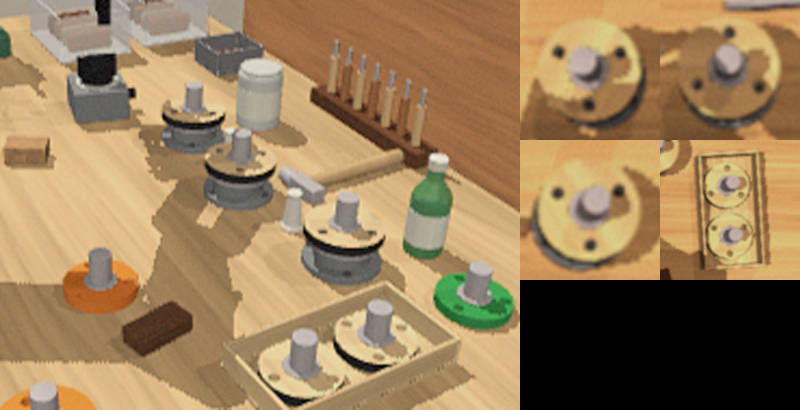

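All three fresh wheels sit flat with studs in their holes, and both worn wheels lie flat side by side in the crate. Now I'll grip the handle and turn it back on, clockwise.

drive_tool:
  steps:
    - {"hand": 6,"translation": [1.2,-0.8,0],"angular": [0,0,0]}
    - {"hand": 6,"translation": [1.2,-0.8,3],"angular": [0,0,0]}
    - {"hand": 6,"translation": [1.2,-0.8,6],"angular": [0,0,0]}
    - {"hand": 6,"translation": [1.2,-0.8,8.5],"angular": [0,0,0]}
    - {"hand": 6,"translation": [1.2,-0.8,9.6],"angular": [0,0,0]}

```text
t: 34.37
position: [0.523, 0.3792, 0.0791]
ee_rot: [-3.138, -0.004, 2.826]
wrist_force: [-0.6, 0.2, -0.1]
grip_width: 0.0601
grasp_force: 0.0
```

drive_tool:
  steps:
    - {"hand": 1,"translation": [0,0,0],"angular": [0,0,0]}
    - {"hand": 1,"translation": [0,0,0],"angular": [0,0,0]}
    - {"hand": 1,"translation": [0,0,0],"angular": [0,0,0]}
    - {"hand": 1,"translation": [0,0,0],"angular": [0,0,0]}
    - {"hand": 1,"translation": [0,0,0],"angular": [0,0,0]}

```text
t: 34.78
position: [0.5256, 0.3818, 0.0842]
ee_rot: [3.139, 0.002, 2.828]
wrist_force: [0.4, 0.5, 0.1]
grip_width: 0.0344
grasp_force: 0.0
```

drive_tool:
  steps:
    - {"hand": 1,"translation": [0,0,0],"angular": [0,0,0]}
    - {"hand": 1,"translation": [0,0,0],"angular": [0,0,0]}
    - {"hand": 1,"translation": [0,0,0],"angular": [0,0,0]}
    - {"hand": 1,"translation": [0,0,0],"angular": [0,0,0]}

```text
t: 35.12
position: [0.5247, 0.3811, 0.0831]
ee_rot: [-3.141, 0.001, 2.829]
wrist_force: [-0.6, -0.9, 3.1]
grip_width: 0.0165
grasp_force: 29.0
```

drive_tool:
  steps:
    - {"hand": 1,"translation": [0,0,0],"angular": [0,0,0.1]}
    - {"hand": 1,"translation": [0,0,0],"angular": [0,0,0.2]}
    - {"hand": 1,"translation": [0,0,0],"angular": [0,0,0.3]}
    - {"hand": 1,"translation": [0,0,0],"angular": [0,0,0.4]}
    - {"hand": 1,"translation": [0,0,0],"angular": [0,0,0.5]}

```text
t: 35.53
position: [0.5246, 0.3809, 0.0831]
ee_rot: [-3.141, 0.001, 2.324]
wrist_force: [-0.3, -1.7, 3.6]
grip_width: 0.0161
grasp_force: 29.1
```

drive_tool:
  steps:
    - {"hand": 1,"translation": [0,0,0],"angular": [0,0,0.1]}
    - {"hand": 1,"translation": [0,0,0],"angular": [0,0,0.2]}
    - {"hand": 1,"translation": [0,0,0],"angular": [0,0,0.3]}
    - {"hand": 1,"translation": [0,0,0],"angular": [0,0,0.4]}
    - {"hand": 1,"translation": [0,0,0],"angular": [0,0,0.5]}

```text
t: 35.95
position: [0.5245, 0.3808, 0.0831]
ee_rot: [-3.142, 0.001, 1.824]
wrist_force: [-0.1, -1.7, 3.3]
grip_width: 0.0165
grasp_force: 29.4
```

drive_tool:
  steps:
    - {"hand": 1,"translation": [0,0,0],"angular": [0,0,0.08]}
    - {"hand": 1,"translation": [0,0,0],"angular": [0,0,0.08]}
    - {"hand": 1,"translation": [0,0,0],"angular": [0,0,0.08]}
    - {"hand": 1,"translation": [0,0,0],"angular": [0,0,0.08]}

```text
t: 36.28
position: [0.5246, 0.3807, 0.0831]
ee_rot: [3.141, 0.002, 1.753]
wrist_force: [-0.7, -2.0, 5.3]
grip_width: 0.0173
grasp_force: 32.6
```

Release, lift clear, then check the handle angle.

drive_tool:
  steps:
    - {"hand": 5,"translation": [0,0,0],"angular": [0,0,0]}
    - {"hand": 5,"translation": [0,0,0],"angular": [0,0,0]}
    - {"hand": 5,"translation": [0,0,0],"angular": [0,0,0]}
    - {"hand": 5,"translation": [0,0,-3.5],"angular": [0,0,0]}
    - {"hand": 5,"translation": [0,0,-7.5],"angular": [0,0,0]}

```text
t: 36.7
position: [0.5218, 0.3801, 0.1539]
ee_rot: [-3.132, 0.002, 1.747]
wrist_force: [0.7, 0.7, 0.0]
grip_width: 0.0431
grasp_force: 0.0
```

drive_tool:
  steps:
    - {"hand": 5,"translation": [2,-3,-2],"angular": [0,0,0]}
    - {"hand": 5,"translation": [4,-6,-4],"angular": [0,0,0]}
    - {"hand": 5,"translation": [6,-9,-6],"angular": [0,0,0]}
    - {"hand": 5,"translation": [8,-12,-8],"angular": [0,0,0]}
    - {"hand": 5,"translation": [10,-15,-8],"angular": [0,0,0]}

```text
t: 37.12
position: [0.3596, 0.4557, 0.2415]
ee_rot: [3.135, -0.005, 1.747]
wrist_force: [0.8, 1.6, -0.2]
grip_width: 0.0498
grasp_force: 0.0
```

drive_tool:
  steps:
    - {"hand": 5,"translation": [3,-3,0],"angular": [0,0,0]}
    - {"hand": 5,"translation": [5,-5,0],"angular": [0,0,0]}
    - {"hand": 5,"translation": [5,-5,0],"angular": [0,0,0]}
    - {"hand": 5,"translation": [5,-5,0],"angular": [0,0,0]}

```text
t: 37.45
position: [0.2995, 0.4945, 0.2373]
ee_rot: [-3.141, -0.0, 1.751]
wrist_force: [-0.6, -0.4, 0.0]
grip_width: 0.0504
grasp_force: 0.0
```

```bash
python3 - <<'E'
from h import *
p=bot.capture('top'); q=bot.capture('side')
s=cv2.resize(np.ascontiguousarray(q['pixels'][120:245,225:410,::-1]),(444,300),interpolation=cv2.INTER_CUBIC)
cv2.imwrite('pics/end.png',np.hstack([rect(p,(.5087,.3602),.112,.07,300),s])); print(bot.observe()['position'],bot.observe()['t'])
E
```

```text
[0.30161751 0.49357463 0.23718466] 37.55
```

View pics/end.png

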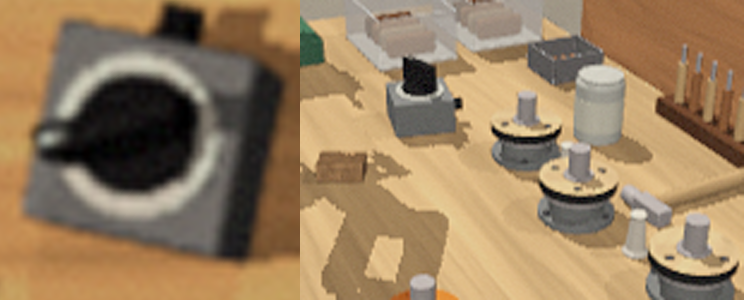

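The handle is back at its starting "on" position, with the white tip at the left (50,137). The wheels are seated and the arm is clear, so I'm handing in.

```bash
python3 -c "
from plant import bot
print(bot.hand_in())"
```

```text
the job is handed in; nothing more can be done
None
```

The job is done and handed in (the hand-in returned no verdict): both worn wheels lie flat in the crate, all three fresh wheels look fully home on their own spindles, and the isolator is back on.

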